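# Clear the weld bench: unclip the pin and sort clip, collars and tube offcuts

### The arm

A 6-joint arm with a two-finger parallel gripper is mounted at the origin on the work surface. World frame = base frame: x ahead of the robot, y to its left, z up, the work surface at z = 0. Lengths are in m, angles in rad, forces in N, time in s.
With the tool pointing down it reaches from about 0.325 to 0.85 m from the base axis. Payload 15.5 kg.
Tool frame: the origin (TCP) lies at the very end of the fingers, on their centre line; the grasp point (between the pads) lies arm.pinch_z behind it (arm.pinch_z is the distance from the TCP to the grasp point, in m); x points along the fingers, z is the direction in which the jaws open and shut, and the axes are right-handed (so a half turn about x gives the same grasp; the last joint's range is limited). The gripper opens to 91 mm and grips with 3 to 60 N. Pads are 32 mm wide; open, the fingers measure 118 mm over their backs; the gripper's body (76 mm by 178 mm) begins 60 mm behind the grasp point.
Start: joints at [1.177, 0.494, 1.345, -0, 1.302, -0.096], TCP at [0.184, 0.597, 0.214] pointing down, gripper open.
Joint ranges: [-2.91, 2.91], [-0.82, 2.16], [0.22, 2.67], [-1.22, 4.37], [0.12, 2.79], [-3.08, 3.08]. Speed limits (rad/s): [1.89, 1.89, 2.57, 3.01, 3.01, 3.01].

### API

Orientations are given as [roll, pitch, yaw] about the fixed x, y, z axes, in that order (R = Rz(yaw) Ry(pitch) Rx(roll)).
In Python, from station import arm, imaging, workorder gives the robot as it stands.
- The arm moves only by the tool play_rows, never from a script. Its argument "deltas" is a list of rows, each an object of numbers: "jaw": the opening, from 0 (shut) to 1 (fully open); "tx", "ty", "tz": the shift along the world's x, y, z in mm; "rx", "ry", "rz": the turn, a rotation vector about the world's x, y, z in degrees. In form: [{"jaw": .., "tx": .., "ty": .., "tz": .., "rx": .., "ry": .., "rz": ..}, ...]. A call has 1 to 20 rows; each row is the pose to reach, as a shift and turn from the pose commanded when the call began; what a row does not reach only later rows make up. A row lasts 1/12 s, in which the tool goes at most 41.7 mm and 7.16 degrees, less where a joint would pass 70% of its speed; a pose out of reach is approached as far as the arm can. A call with a gripper value outside its range is refused whole. The fingers move at their own pace and stop on an object; "force" is the grip in N (left out, the last holds). Time passes only in rows, so rows that repeat a pose let the fingers close. It gives the time, the measured TCP pose, the force and the opening at its end, in the units of the state.
- arm.observe(): the state, without advancing time (a new reading comes with each control period).
- imaging.get_image(name): name is "scene" or "top" or "wrist"; returns a dict with "image" (384x512x3 uint8, red, green, blue), "z_map" (384x512 float32, m along the optical axis (not along the pixel's ray), 0 where there is no reading), "K" (3x3 intrinsics, pixels), "extrinsics" (4x4, takes a point from world to camera coordinates). Camera axes: x right, y down, z forward; pixel columns grow to the right and rows downward; lengths in m; the calibration is good to about 2 mm. A picture is of the moment at which its call begins.
- workorder.finish_job(): hands the job in, once; it reports no verdict.
The state is a dict: "t": time; "q": joint angles; "dq": joint speeds; "effort": joint torques, N m; "position": TCP position; "tool_rot": TCP orientation; "wrist_force": force on the tool from outside, world axes, zero at the start; "ft_torque": the same for the moment, N m; "opening": opening from 0.0 (shut) to 1.0 (fully open).
Only numpy, scipy, OpenCV 4.12 (cv2) and the standard library are available. Lean on these libraries where they do the work, as an engineer would, in place of code of your own. Each camera call takes 0.05 s, during which the arm holds its last target.

### The job

Clear the welding bench into the trays: the red spring clip goes in the yellow tray, both brass collars in the blue tray and both square-tube offcuts in the green tray. One collar is held on the upright pin by the clip, so draw the clip sideways out of the pin first and then lift that collar off. Leave every piece lying flat on its tray's floor, not standing on end, stacked or leaning, and leave the hammer, paste tin and clamp where they are.

Things in the scene. Friction and masses are not known exactly. Their poses are not given: they have to be found in the camera images.
- pin: bare-metal upright pin, fixed to the bench: 24 mm diameter, top 67 mm above bench, on a dark round foot 68 mm across and 10 mm thick. Origin at the centre of the foot underside, z up. A 9 x 9 mm cross hole runs through along its x, centred 50 mm above bench, and holds the clip. collar_a rests on the foot; it lifts off the top only once the clip is out
- clip: red looped clip of rigid 6 mm wire, 35 g, in one level plane. Origin on its straight leg, at the pin axis while fitted (then 48.5 mm above bench); +x to the loop. Leg x -26 to 20 mm, loop 18 to 70; its straight sides (x 32 to 58 mm, 40 mm over the outside) are the place to grip. A side arm runs outside the pin at y = -17 mm. Sits loose, no snap: pull along +x, clear of the pin after 40 mm
- collar_a: a brass shaft collar: a plain ring of 50 mm outer and 30 mm bore diameter, 25 mm tall, about 160 g. Origin at its very centre (on the bore axis, at half height), z along the bore. At the start it is threaded on the pin, under the clip, its underside 10 mm above the bench (origin at 22.5 mm)
- collar_b: a brass shaft collar: a plain ring of 50 mm outer and 30 mm bore diameter, 25 mm tall, about 160 g. Origin at its very centre (on the bore axis, at half height), z along the bore. At the start it lies flat on the bench (origin at 12.5 mm)
- tube_a: an offcut of dark steel square tube: 36 x 36 mm outside, 4 mm wall, 56 mm long, open at both ends, about 150 g, lying on the bench. Origin at its very centre, x along its length
- tube_b: an offcut of dark steel square tube: 36 x 36 mm outside, 4 mm wall, 56 mm long, open at both ends, about 150 g, lying on the bench. Origin at its very centre, x along its length (same as tube_a)
- tray_yellow: the yellow tray, for the clip: square, open-topped, 170 x 170 mm outside and 160 x 160 mm inside, 25 mm high, walls and floor 5 mm thick, fixed to the bench. Origin at the centre of its underside, z up, x and y along its sides (turned up to 9 degrees)
- tray_blue: the blue tray, for the two collars: square, open-topped, 170 x 170 mm outside and 160 x 160 mm inside, 25 mm high, walls and floor 5 mm thick, fixed to the bench. Origin at the centre of its underside, z up, x and y along its sides (turned up to 9 degrees)
- tray_green: the green tray, for the two tube offcuts: square, open-topped, 170 x 170 mm outside and 160 x 160 mm inside, 25 mm high, walls and floor 5 mm thick, fixed to the bench. Origin at the centre of its underside, z up, x and y along its sides (turned up to 9 degrees)
- hammer: bystander: a wooden-handled hammer, 260 mm long, lying at the far side of the bench; leave it alone
- paste_tin: bystander: a pale closed tin, 60 mm diameter, 60 mm tall, standing on the right beyond the trays; leave it alone. Origin at the centre of its underside
- clamp: bystander: a steel C-shaped locking clamp, about 260 mm long, lying flat at the far left of the bench; leave it alone

How it is judged:
By the outcome, as a careful person would: the job done as asked, in the order asked, and still so for the second after the job is handed in, with the robot touching nothing.
It also fails if it takes over 123 s, if anything falls off the work surface, if the arm or the gripper's body presses on something with over 40 N, if the wrist force passes 120 N, or if a joint passes its speed limit or range.

## Working session

There is one attempt and no reset: what is moved stays moved. The work goes in short steps, Python scripts to look and compute and a tool call to move; the robot and the scene stay as the last step left them, time stands still between calls to the robot, and variables do not carry over. Pictures are saved under pics/ and viewed, and the job is handed in when it is done.

Besides the shell and the picture viewer there is one more tool, called after "Call:" in YAML: its name, and indented under it one key for each argument. play_rows: Moves the arm, as the interface text tells. Its arguments: {"type":"object","properties":{"deltas":{"type":"array"},"force":{"type":"number"}},"required":["deltas"]}

```bash
ls; mkdir -p pics
python3 - <<'E'
from station import arm, imaging, workorder
import cv2
s=arm.observe(); print(s); print(arm.pinch_z)
for n in ["scene","top"]:
    d=imaging.get_image(n); print(n,d["K"],d["extrinsics"])
    cv2.imwrite(f"pics/{n}0.png",d["image"][:,:,::-1])
E
```

```text
pics
{'t': 0.0, 'q': array([ 1.17650478e+00,  4.94184309e-01,  1.34611389e+00,  1.36614162e-05,
        1.30253225e+00, -9.54983070e-02]), 'dq': array([ 2.92604413e-04,  8.46936256e-05,  6.16671794e-04, -4.90264886e-04,
        9.96227943e-05, -1.17196298e-04]), 'effort': array([-2.17291301e-03, -8.78838444e+01, -3.81852829e+01,  7.07030995e-02,
        5.33823541e-02, -3.66065024e-05]), 'position': array([0.18382345, 0.59695594, 0.21334342]), 'tool_rot': array([ 3.03545621,  1.56955846, -1.97572964]), 'wrist_force': array([-0.39535926, -0.31202599,  0.33181637]), 'ft_torque': array([-0.02704318,  0.02075714,  0.00191877]), 'opening': 0.9972787314855879}
0.0188
scene [[470.50717367   0.         255.90189486]
 [  0.         470.50717367 188.90124038]
 [  0.           0.           1.        ]] [[-0.08544844  0.99628838 -0.01039344  0.05390402]
 [ 0.77137994  0.05954913 -0.63358258 -0.45079122]
 [-0.63061205 -0.06215594 -0.77360525  1.89873905]
 [ 0.          0.          0.          1.        ]]
top [[469.08750924   0.         254.69444137]
 [  0.         469.08750924 194.14795776]
 [  0.           0.           1.        ]] [[-0.02415367 -0.9995348  -0.01862192  0.03698115]
 [-0.98733721  0.026772   -0.15636013  0.61756677]
 [ 0.15678594  0.01460944 -0.98752455  1.06638794]
 [ 0.          0.          0.          1.        ]]
```

View pics/top0.png

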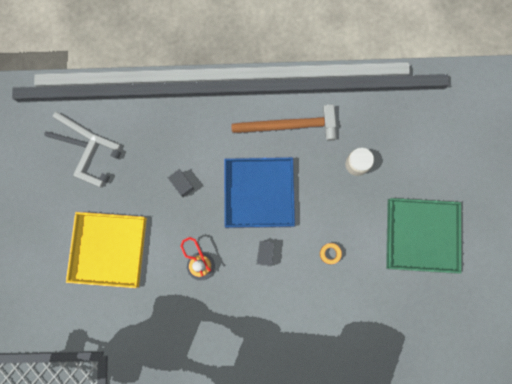

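View pics/scene0.png

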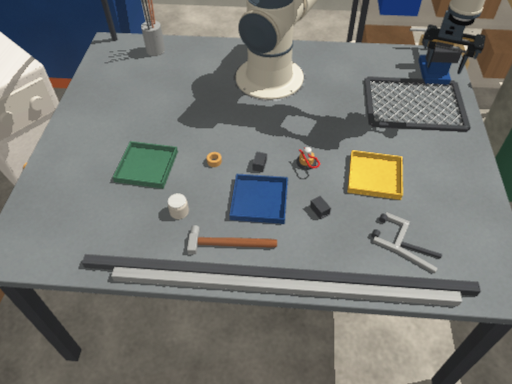

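The top view shows image-up as +x and left as +y. Pixel positions: yellow tray (107,250), blue tray (260,192), green tray (425,235), collar_b (331,253), tubes (184,182) and (269,252), pin (200,266), clip loop (192,246). Next I'll measure these.

```bash
cat > h.py <<'E'
import numpy as np, cv2
from station import arm, imaging, workorder
def cast(d,uv,z):
    K,E=d["K"],d["extrinsics"]; R,t=E[:3,:3],E[:3,3]
    c=-R.T@t; uv=np.atleast_2d(uv).astype(float)
    r=np.c_[(uv[:,0]-K[0,2])/K[0,0],(uv[:,1]-K[1,2])/K[1,1],np.ones(len(uv))]@R
    return c+r*((z-c[2])/r[:,2])[:,None]
def proj(d,P):
    P=np.atleast_2d(P); q=P@d["extrinsics"][:3,:3].T+d["extrinsics"][:3,3]; q=q@d["K"].T
    return q[:,:2]/q[:,2:]
def cloud(d):
    K,E=d["K"],d["extrinsics"]; z=d["z_map"]; h,w=z.shape
    u,v=np.meshgrid(np.arange(w),np.arange(h))
    p=np.stack([(u-K[0,2])/K[0,0]*z,(v-K[1,2])/K[1,1]*z,z],-1)
    return (p-E[:3,3])@E[:3,:3]
def rect(m,d,z):
    c=max(cv2.findContours(m.astype(np.uint8),cv2.RETR_EXTERNAL,cv2.CHAIN_APPROX_NONE)[0],key=cv2.contourArea)[:,0]
    P=cast(d,c,z)[:,:2]
    r=cv2.minAreaRect((P*1000).astype(np.float32)); return r
E
python3 - <<'E'
from h import *
d=imaging.get_image("top"); im=d["image"]; hsv=cv2.cvtColor(im,cv2.COLOR_RGB2HSV)
C=cloud(d); H,S,V=[hsv[...,i].astype(int) for i in range(3)]
print("bench z",np.median(C[300:340,200:400,2]))
for n,lo,hi in [("yellow",22,34),("blue",100,120),("green",60,88)]:
    m=(H>=lo)&(H<=hi)&(S>110)
    print(n,rect(m,d,0.025), rect(m&(C[...,2]>0.018),d,.025))
hb=C[...,2]
for n,(u,v) in dict(tube1=(184,182),tube2=(269,252),colb=(331,253),pin=(200,262)).items():
    sl=np.s_[v-25:v+25,u-25:u+25]
    hh=hb[sl]; m=np.zeros(im.shape[:2],bool); 
    print(n,"max z",np.round(np.sort(hh.ravel())[-5:],3))
    zt={"tube1":.036,"tube2":.036,"colb":.025,"pin":.067}[n]
    m[sl]=abs(hh-zt)<.006
    print("  n",m.sum(),rect(m,d,zt), C[m].mean(0))
big=[cv2.resize(im[v-30:v+30,u-40:u+40],None,fx=5,fy=5,interpolation=cv2.INTER_CUBIC) for u,v in [(184,182),(269,252),(331,253),(200,255)]]
o=np.vstack([np.hstack(big[:2]),np.hstack(big[2:])])
cv2.imwrite("pics/crops.png",o[:,:,::-1])
E
```

```text
bench z -0.0010982941882387279
yellow ((498.80157470703125, 380.96343994140625), (175.43655395507812, 170.58749389648438), 84.33451843261719) ((498.1114196777344, 382.8859558105469), (171.7466278076172, 168.834228515625), 84.33451843261719)
blue ((627.8290405273438, 11.451858520507812), (168.48484802246094, 168.83135986328125), 89.48914337158203) ((627.84326171875, 11.597526550292969), (168.3104248046875, 168.77545166015625), 89.44617462158203)Traceback (most recent call last):
  File "<stdin>", line 7, in <module>
  File "h.py", line 17, in rect
    c=max(cv2.findContours(m.astype(np.uint8),cv2.RETR_EXTERNAL,cv2.CHAIN_APPROX_NONE)[0],key=cv2.contourArea)[:,0]
      ~~~^^^^^^^^^^^^^^^^^^^^^^^^^^^^^^^^^^^^^^^^^^^^^^^^^^^^^^^^^^^^^^^^^^^^^^^^^^^^^^^^^^^^^^^^^^^^^^^^^^^^^
ValueError: max() iterable argument is empty
```

```bash
cat > m.py <<'E'
from h import *
d=imaging.get_image("top"); im=d["image"]; hsv=cv2.cvtColor(im,cv2.COLOR_RGB2HSV)
C=cloud(d); H,S,V=[hsv[...,i].astype(int) for i in range(3)]
print(hsv[235,425])
m=(H>=60)&(H<=95)&(S>90)
print("green",rect(m,d,0.025), rect(m&(C[...,2]>0.018),d,.025))
hb=C[...,2]
for n,(u,v) in dict(tube1=(184,182),tube2=(269,252),colb=(331,253),pin=(200,262)).items():
    sl=np.s_[v-25:v+25,u-25:u+25]
    hh=hb[sl]; m=np.zeros(im.shape[:2],bool); 
    print(n,"max z",np.round(np.sort(hh.ravel())[-5:],3))
    zt={"tube1":.036,"tube2":.036,"colb":.025,"pin":.067}[n]
    m[sl]=abs(hh-zt)<.006
    if m.sum(): print("  n",m.sum(),rect(m,d,zt), C[m].mean(0))
big=[cv2.resize(im[v-30:v+30,u-40:u+40],None,fx=5,fy=5,interpolation=cv2.INTER_CUBIC) for u,v in [(184,182),(269,252),(331,253),(200,255)]]
o=np.vstack([np.hstack(big[:2]),np.hstack(big[2:])])
cv2.imwrite("pics/crops.png",o[:,:,::-1])
E
python3 m.py
```

```text
[ 73 103 143]
green ((513.802001953125, -378.89422607421875), (171.0166778564453, 165.9097900390625), 85.05281066894531) ((514.431884765625, -379.3087463378906), (170.54327392578125, 164.31097412109375), 85.15581512451172)
tube1 max z [1.15 1.15 1.15 1.15 1.15]
  n 337 ((654.5681762695312, 202.92262268066406), (56.253753662109375, 35.60227584838867), 35.84964370727539) [0.65468143 0.20291241 0.03521222]
tube2 max z [1.15 1.15 1.15 1.15 1.15]
  n 361 ((478.99725341796875, 0.5143337249755859), (35.76234436035156, 55.557708740234375), 80.91551208496094) [0.47893951 0.0006258  0.03482927]
colb max z [1.15 1.15 1.15 1.15 1.15]
  n 220 ((475.24920654296875, -154.43992614746094), (47.87746047973633, 47.39512252807617), 42.8527946472168) [ 0.47456665 -0.15476801  0.0236704 ]
pin max z [1.15 1.15 1.15 1.15 1.15]
  n 82 ((452.1997375488281, 156.96194458007812), (22.249582290649414, 22.043352127075195), 32.30985641479492) [0.4527275  0.15735862 0.06495273]
```

View pics/crops.png

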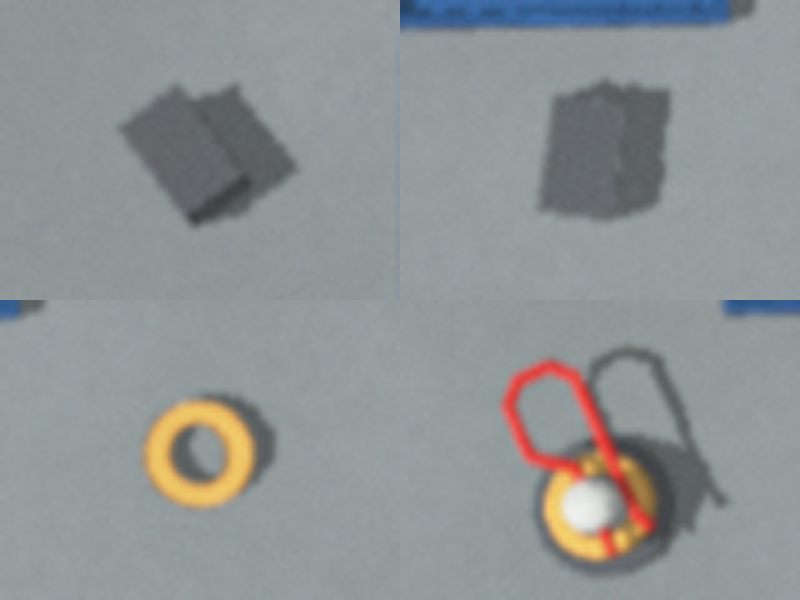

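```bash
cat > m2.py <<'E'
from h import *
from scipy.spatial.transform import Rotation as Ro
d=imaging.get_image("top"); im=d["image"]; hsv=cv2.cvtColor(im,cv2.COLOR_RGB2HSV)
H,S,V=[hsv[...,i].astype(int) for i in range(3)]
m=((H<=8)|(H>=172))&(S>140)&(V>90)
m[:220]=0;m[300:]=0;m[:,:150]=0;m[:,260:]=0
P=cast(d,np.argwhere(m)[:,::-1],.0485)[:,:2]*1000
print("red n",len(P), cv2.minAreaRect(P.astype(np.float32)), P.min(0),P.max(0))
pin=np.array([452.5,157.2])
for z in (.067,.05): pass
# rotate by candidate then fit the -17 line
a=np.radians(30)
for it in range(6):
    ex=np.array([np.cos(a),np.sin(a)]);ey=np.array([-ex[1],ex[0]])
    Q=(P-pin)@np.c_[ex,ey]
    y0=np.median(Q[(Q[:,0]>5)&(Q[:,0]<50)&(Q[:,1]<-8),1])
    k=(abs(Q[:,1]-y0)<6)&(Q[:,0]>-15)&(Q[:,0]<55)
    vx,vy,_,_=cv2.fitLine(P[k].astype(np.float32),cv2.DIST_HUBER,0,.01,.01).ravel()
    if vx*ex[0]+vy*ex[1]<0: vx,vy=-vx,-vy
    a=np.arctan2(vy,vx)
ex=np.array([np.cos(a),np.sin(a)]);ey=np.array([-ex[1],ex[0]])
Q=(P-pin)@np.c_[ex,ey]
print("clip yaw deg",np.degrees(a),"line y",y0,"x range",Q[:,0].min(),Q[:,0].max(),"y range",Q[:,1].min(),Q[:,1].max(),k.sum())
s=arm.observe(); R=Ro.from_euler("xyz",s["tool_rot"]).as_matrix()
print("tool x",R[:,0].round(4),"jaw",R[:,2].round(4),"jaw ang",np.degrees(np.arctan2(R[1,2],R[0,2])),s["q"][[0,5]],s["position"])
# pin via scene camera check
d2=imaging.get_image("scene"); C=cloud(d2)
for n,(u,v),zt in [("t1",(320,208),.036),("t2",(260,160),.036),("cb",(214,159),.025)]:
    mm=np.zeros(C.shape[:2],bool); mm[v-18:v+18,u-18:u+18]=abs(C[v-18:v+18,u-18:u+18,2]-zt)<.006
    print(n,mm.sum(),C[mm].mean(0),rect(mm,d2,zt) if mm.sum() else 0)
im=d2["image"]; cv2.imwrite("pics/s_crop.png",cv2.resize(im[120:220,230:360],None,fx=6,fy=6,interpolation=cv2.INTER_CUBIC)[:,:,::-1])
E
python3 m2.py
```

```text
red n 165 ((475.3628845214844, 165.20870971679688), (93.22119140625, 38.60210418701172), 27.08869743347168) [431.82323334 129.23650455] [518.37970536 196.86946374]
clip yaw deg 23.499268 line y -17.167529846550423 x range -22.639772342820756 70.59811689166213 y range -23.61807981780072 18.73866083451744 72
tool x [-2.e-04 -6.e-04 -1.e+00] jaw [ 2.944e-01  9.557e-01 -6.000e-04] jaw ang 72.87885807586727 [ 1.17648646 -0.09548813] [0.18391343 0.5971257  0.21363951]
t1 187 [0.65775836 0.19974802 0.03591909] ((658.3512573242188, 199.83529663085938), (59.874420166015625, 39.33697509765625), 35.03322982788086)
t2 143 [ 0.48201318 -0.00280571  0.03632066] ((483.929443359375, -2.614788055419922), (36.867027282714844, 64.9487075805664), 81.34420013427734)
cb 102 [ 0.4779188  -0.15806995  0.02510291] ((479.6168212890625, -158.25808715820312), (50.722129821777344, 47.67740249633789), 4.3309831619262695)
```

View pics/s_crop.png

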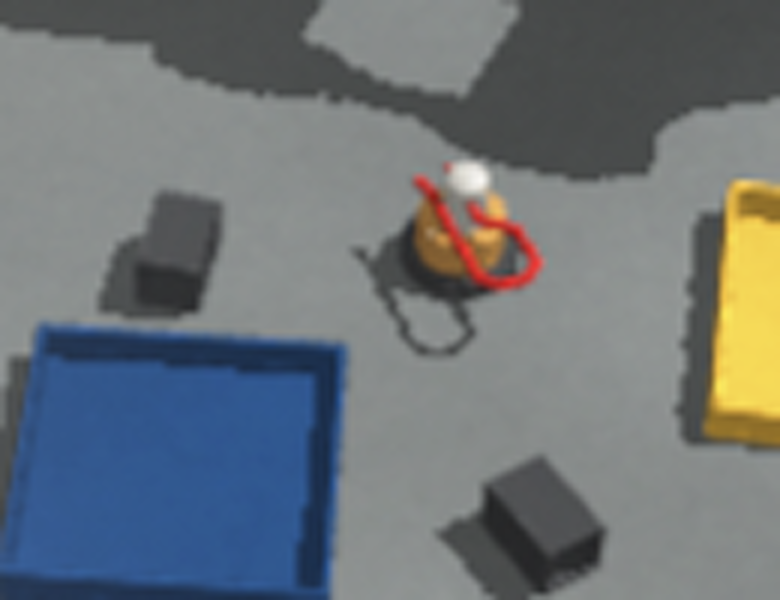

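The scene view agrees with the top view to about 4 mm. I'll hover above the clip with the jaws aligned and refine with the wrist camera.

Call:
play_rows:
  deltas:
    - {"jaw":1,"tx":309,"ty":-421,"tz":0,"rz":42}
    - {"jaw":1,"tx":309,"ty":-421,"tz":0,"rz":42}
    - {"jaw":1,"tx":309,"ty":-421,"tz":0,"rz":42}
    - {"jaw":1,"tx":309,"ty":-421,"tz":0,"rz":42}
    - {"jaw":1,"tx":309,"ty":-421,"tz":0,"rz":42}
    - {"jaw":1,"tx":309,"ty":-421,"tz":0,"rz":42}
    - {"jaw":1,"tx":309,"ty":-421,"tz":0,"rz":42}
    - {"jaw":1,"tx":309,"ty":-421,"tz":0,"rz":42}
    - {"jaw":1,"tx":309,"ty":-421,"tz":0,"rz":42}
    - {"jaw":1,"tx":309,"ty":-421,"tz":0,"rz":42}
    - {"jaw":1,"tx":309,"ty":-421,"tz":0,"rz":42}
    - {"jaw":1,"tx":309,"ty":-421,"tz":0,"rz":42}
    - {"jaw":1,"tx":309,"ty":-421,"tz":0,"rz":42}
    - {"jaw":1,"tx":309,"ty":-421,"tz":0,"rz":42}
    - {"jaw":1,"tx":309,"ty":-421,"tz":0,"rz":42}
    - {"jaw":1,"tx":309,"ty":-421,"tz":0,"rz":42}
    - {"jaw":1,"tx":309,"ty":-421,"tz":0,"rz":42}
    - {"jaw":1,"tx":309,"ty":-421,"tz":0,"rz":42}
  force: 15

```text
validation failed for argument at $.de...
```

Call:
play_rows:
  deltas:
    - {"jaw":1.0,"tx":309,"ty":-421,"tz":0,"rx":0,"ry":0,"rz":42}
    - {"jaw":1.0,"tx":309,"ty":-421,"tz":0,"rx":0,"ry":0,"rz":42}
  force: 15

```text
t: 0.47
position: [0.2302, 0.5341, 0.2136]
tool_rot: [-0.214, 1.571, 1.3]
wrist_force: [1.7, -0.2, 0.2]
opening: 1.003
```

Call:
play_rows:
  deltas:
    - {"jaw":1,"tx":260,"ty":-354,"tz":0,"rx":0,"ry":0,"rz":27.7}
    - {"jaw":1,"tx":260,"ty":-354,"tz":0,"rx":0,"ry":0,"rz":27.7}
    - {"jaw":1,"tx":260,"ty":-354,"tz":0,"rx":0,"ry":0,"rz":27.7}
    - {"jaw":1,"tx":260,"ty":-354,"tz":0,"rx":0,"ry":0,"rz":27.7}
    - {"jaw":1,"tx":260,"ty":-354,"tz":0,"rx":0,"ry":0,"rz":27.7}
    - {"jaw":1,"tx":260,"ty":-354,"tz":0,"rx":0,"ry":0,"rz":27.7}
    - {"jaw":1,"tx":260,"ty":-354,"tz":0,"rx":0,"ry":0,"rz":27.7}
    - {"jaw":1,"tx":260,"ty":-354,"tz":0,"rx":0,"ry":0,"rz":27.7}
    - {"jaw":1,"tx":260,"ty":-354,"tz":0,"rx":0,"ry":0,"rz":27.7}
    - {"jaw":1,"tx":260,"ty":-354,"tz":0,"rx":0,"ry":0,"rz":27.7}
    - {"jaw":1,"tx":260,"ty":-354,"tz":0,"rx":0,"ry":0,"rz":27.7}
    - {"jaw":1,"tx":260,"ty":-354,"tz":0,"rx":0,"ry":0,"rz":27.7}
    - {"jaw":1,"tx":260,"ty":-354,"tz":0,"rx":0,"ry":0,"rz":27.7}
    - {"jaw":1,"tx":260,"ty":-354,"tz":0,"rx":0,"ry":0,"rz":27.7}

```text
t: 1.63
position: [0.4903, 0.1802, 0.2138]
tool_rot: [0.869, 1.57, 2.859]
wrist_force: [-1.4, 0.3, 0.1]
opening: 0.998
```

```bash
cat > w.py <<'E'
import sys
from h import *
from scipy.spatial.transform import Rotation as Ro
s=arm.observe(); R=Ro.from_euler("xyz",s["tool_rot"]).as_matrix()
print("t",s["t"],"pos",(s["position"]*1000).round(1),"jaw",np.degrees(np.arctan2(R[1,2],R[0,2])).round(2),"toolx",R[:,0].round(3),"q6",s["q"][5].round(2),"f",s["wrist_force"].round(1),"op",round(float(s["opening"]),3))
d=imaging.get_image("wrist"); n=sys.argv[1]
np.savez(f"{n}.npz",**d); cv2.imwrite(f"pics/{n}.png",d["image"][:,:,::-1])
E
python3 w.py w1
```

```text
t 1.6333 pos [490.3 180.2 213.8] jaw 114.02 toolx [-0.001  0.    -1.   ] q6 -1.75 f [-1.4  0.3  0.1] op 0.998
```

View pics/w1.png

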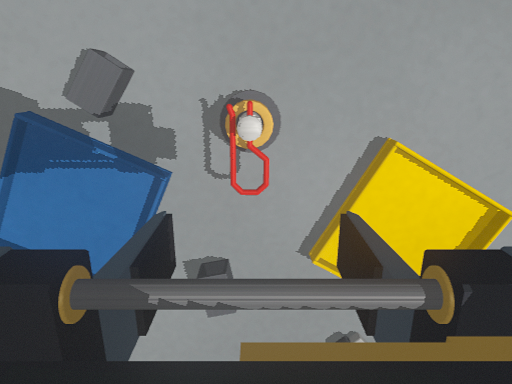

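The wrist view shows the loop at (250,170), the pin at (250,126), and the clip nearly parallel to the finger plane normal. Now I'll cast the same features from here.

```bash
cat > clipw.py <<'E'
import sys
from h import *
d=np.load(sys.argv[1]+".npz"); im=d["image"]; hsv=cv2.cvtColor(im,cv2.COLOR_RGB2HSV)
H,S,V=[hsv[...,i].astype(int) for i in range(3)]
m=((H<=8)|(H>=172))&(S>140)&(V>70); m[215:]=0
C=cloud(d); print("bench z",np.median(C[20:60,300:400,2]))
P=cast(d,np.argwhere(m)[:,::-1],.0485)[:,:2]*1000
mp=(abs(C[...,2]-.067)<.005); mp[215:]=0
n,l,st,ce=cv2.connectedComponentsWithStats(mp.astype(np.uint8)); i=1+np.argmax(st[1:,4]); print("pin",st[i],C[l==i].mean(0), rect(l==i,d,.067))
pin=C[l==i].mean(0)[:2]*1000
a=np.radians(25)
for it in range(6):
    ex=np.array([np.cos(a),np.sin(a)]);ey=np.array([-ex[1],ex[0]]);Q=(P-pin)@np.c_[ex,ey]
    y0=np.median(Q[(Q[:,0]>5)&(Q[:,0]<50)&(Q[:,1]<-8),1])
    k=(abs(Q[:,1]-y0)<6)&(Q[:,0]>-12)&(Q[:,0]<55)
    vx,vy,_,_=cv2.fitLine(P[k].astype(np.float32),cv2.DIST_HUBER,0,.01,.01).ravel()
    a=np.arctan2(vy,vx)
    if abs(a-.4)>1.5: a+=np.pi
print("yaw",np.degrees(a),"y0",y0,"x",Q[:,0].min(),Q[:,0].max(),"y",np.percentile(Q[:,1],[0,1,99,100]))
L=Q[(Q[:,0]>34)&(Q[:,0]<56)]
cy=(L[:,1].min()+L[:,1].max())/2; print("loop mid y",cy,"width",np.ptp(L[:,1]))
g=pin+ex*(Q[:,0].max()-25)+ey*cy; print("grip pt",g, "rect",cv2.minAreaRect(P.astype(np.float32)))
E
python3 clipw.py w1
```

```text
bench z -0.0006412969864574697
pin [236 116  26  25 477] [0.45316983 0.15633298 0.06539807] ((452.7707214355469, 156.4520263671875), (22.339244842529297, 22.3856258392334), 68.57487487792969)
yaw 23.93188 y0 -16.67437719688682 x -23.97054641050218 70.63269436935461 y [-22.27244034 -20.4061555   19.22935439  19.35024256]
loop mid y 0.1619615139493913 width 38.27675014383979
grip pt [494.81370567 174.99192871] rect ((475.0304870605469, 165.02047729492188), (94.86738586425781, 39.18583679199219), 26.257658004760742)
```

Call:
play_rows:
  deltas:
    - {"jaw":1,"tx":1.7,"ty":-1,"tz":-100,"rx":0,"ry":0,"rz":-1}
    - {"jaw":1,"tx":1.7,"ty":-1,"tz":-100,"rx":0,"ry":0,"rz":-1}
    - {"jaw":1,"tx":1.7,"ty":-1,"tz":-100,"rx":0,"ry":0,"rz":-1}
    - {"jaw":1,"tx":1.7,"ty":-1,"tz":-125,"rx":0,"ry":0,"rz":-1}
    - {"jaw":1,"tx":1.7,"ty":-1,"tz":-150,"rx":0,"ry":0,"rz":-1}
    - {"jaw":1,"tx":1.7,"ty":-1,"tz":-175,"rx":0,"ry":0,"rz":-1}
    - {"jaw":1,"tx":1.7,"ty":-1,"tz":-175,"rx":0,"ry":0,"rz":-1}
    - {"jaw":1,"tx":1.7,"ty":-1,"tz":-175,"rx":0,"ry":0,"rz":-1}
    - {"jaw":1,"tx":1.7,"ty":-1,"tz":-175,"rx":0,"ry":0,"rz":-1}

```text
t: 2.43
position: [0.4924, 0.18, 0.0401]
tool_rot: [-1.707, 1.57, 0.268]
wrist_force: [0.5, -0.0, 1.0]
opening: 1.001
```

```bash
python3 w.py w2
```

```text
t 2.4333 pos [492.4 180.   40.1] jaw 113.13 toolx [ 0.001  0.    -1.   ] q6 -1.74 f [ 0.5 -0.   1. ] op 1.001
```

View pics/w2.png

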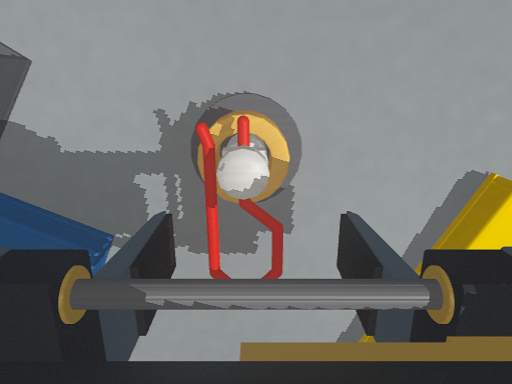

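The fingers straddle the loop sides (columns 212 and 279), which sit about 4 mm left of centre. I'll correct and close.

Call:
play_rows:
  deltas:
    - {"jaw":1,"tx":2.3,"ty":-5,"tz":-1.5,"rx":0,"ry":0,"rz":0.9}
    - {"jaw":1,"tx":2.3,"ty":-5,"tz":-1.5,"rx":0,"ry":0,"rz":0.9}
    - {"jaw":1,"tx":2.3,"ty":-5,"tz":-1.5,"rx":0,"ry":0,"rz":0.9}
    - {"jaw":0.5,"tx":2.3,"ty":-5,"tz":-1.5,"rx":0,"ry":0,"rz":0.9}
    - {"jaw":0.5,"tx":2.3,"ty":-5,"tz":-1.5,"rx":0,"ry":0,"rz":0.9}
    - {"jaw":0.5,"tx":2.3,"ty":-5,"tz":-1.5,"rx":0,"ry":0,"rz":0.9}
    - {"jaw":0.35,"tx":2.3,"ty":-5,"tz":-1.5,"rx":0,"ry":0,"rz":0.9}
    - {"jaw":0.35,"tx":2.3,"ty":-5,"tz":-1.5,"rx":0,"ry":0,"rz":0.9}
    - {"jaw":0.35,"tx":2.3,"ty":-5,"tz":-1.5,"rx":0,"ry":0,"rz":0.9}
    - {"jaw":0.35,"tx":2.3,"ty":-5,"tz":-1.5,"rx":0,"ry":0,"rz":0.9}
    - {"jaw":0.35,"tx":2.3,"ty":-5,"tz":-1.5,"rx":0,"ry":0,"rz":0.9}
  force: 12

```text
t: 3.4
position: [0.4946, 0.1741, 0.0374]
tool_rot: [1.588, 1.571, -2.706]
wrist_force: [-0.0, 0.2, -0.4]
opening: 0.449
```

```bash
python3 w.py w3
```

```text
t 3.4 pos [494.6 174.1  37.4] jaw 113.96 toolx [-0. -0. -1.] q6 -1.76 f [-0.   0.2 -0.4] op 0.449
```

View pics/w3.png

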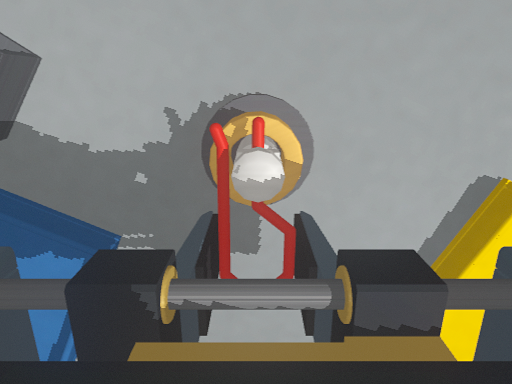

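Gripped: opening 0.449 is about 41 mm, and the loop is held at columns 222–295. I'll ease it up 1 mm and pull along +x (24°).

Call:
play_rows:
  deltas:
    - {"jaw":0.35,"tx":0,"ty":0,"tz":1,"rx":0,"ry":0,"rz":0}
    - {"jaw":0.35,"tx":7,"ty":3.1,"tz":1,"rx":0,"ry":0,"rz":0}
    - {"jaw":0.35,"tx":14,"ty":6.2,"tz":1,"rx":0,"ry":0,"rz":0}
    - {"jaw":0.35,"tx":21,"ty":9.3,"tz":1,"rx":0,"ry":0,"rz":0}
    - {"jaw":0.35,"tx":28,"ty":12.5,"tz":1,"rx":0,"ry":0,"rz":0}
    - {"jaw":0.35,"tx":35,"ty":15.6,"tz":1,"rx":0,"ry":0,"rz":0}
    - {"jaw":0.35,"tx":42,"ty":18.7,"tz":1,"rx":0,"ry":0,"rz":0}
    - {"jaw":0.35,"tx":49,"ty":21.8,"tz":1,"rx":0,"ry":0,"rz":0}
    - {"jaw":0.35,"tx":55,"ty":24.5,"tz":1,"rx":0,"ry":0,"rz":0}
    - {"jaw":0.35,"tx":55,"ty":24.5,"tz":1,"rx":0,"ry":0,"rz":0}
    - {"jaw":0.35,"tx":55,"ty":24.5,"tz":1,"rx":0,"ry":0,"rz":0}

```text
t: 4.37
position: [0.5497, 0.1987, 0.0383]
tool_rot: [1.465, 1.571, -2.829]
wrist_force: [0.3, -0.9, -1.1]
opening: 0.437
```

```bash
python3 w.py w4
```

```text
t 4.3667 pos [549.7 198.7  38.3] jaw 113.97 toolx [-0. -0. -1.] q6 -1.74 f [ 0.3 -0.9 -1.1] op 0.437
```

View pics/w4.png

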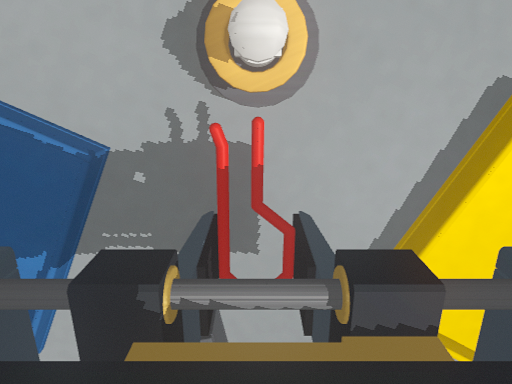

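The clip is clear of the pin: the tips are at row 120, the pin is at (258,35), and the collar stayed down. Next I'll carry it to the yellow tray.

Call:
play_rows:
  deltas:
    - {"jaw":0.35,"tx":0,"ty":0,"tz":40,"rx":0,"ry":0,"rz":0}
    - {"jaw":0.35,"tx":0,"ty":0,"tz":60,"rx":0,"ry":0,"rz":0}
    - {"jaw":0.35,"tx":-5,"ty":35,"tz":60,"rx":0,"ry":0,"rz":-5}
    - {"jaw":0.35,"tx":-10,"ty":70,"tz":60,"rx":0,"ry":0,"rz":-11}
    - {"jaw":0.35,"tx":-16,"ty":108,"tz":60,"rx":0,"ry":0,"rz":-17}
    - {"jaw":0.35,"tx":-21,"ty":145,"tz":60,"rx":0,"ry":0,"rz":-23}
    - {"jaw":0.35,"tx":-26,"ty":179.5,"tz":60,"rx":0,"ry":0,"rz":-30}
    - {"jaw":0.35,"tx":-26,"ty":179.5,"tz":60,"rx":0,"ry":0,"rz":-30}
    - {"jaw":0.35,"tx":-26,"ty":179.5,"tz":30,"rx":0,"ry":0,"rz":-30}
    - {"jaw":0.35,"tx":-26,"ty":179.5,"tz":5,"rx":0,"ry":0,"rz":-30}
    - {"jaw":0.35,"tx":-26,"ty":179.5,"tz":-10,"rx":0,"ry":0,"rz":-30}
    - {"jaw":0.35,"tx":-26,"ty":179.5,"tz":-20,"rx":0,"ry":0,"rz":-30}
    - {"jaw":0.35,"tx":-26,"ty":179.5,"tz":-27,"rx":0,"ry":0,"rz":-30}
    - {"jaw":0.35,"tx":-26,"ty":179.5,"tz":-29.5,"rx":0,"ry":0,"rz":-30}
    - {"jaw":0.35,"tx":-26,"ty":179.5,"tz":-29.5,"rx":0,"ry":0,"rz":-30}
    - {"jaw":0.35,"tx":-26,"ty":179.5,"tz":-29.5,"rx":0,"ry":0,"rz":-30}

```text
t: 5.75
position: [0.524, 0.3783, 0.0097]
tool_rot: [-0.933, 1.57, 0.532]
wrist_force: [-0.2, 0.7, -0.2]
opening: 0.432
```

```bash
python3 w.py w5
```

```text
t 5.75 pos [524.  378.3   9.7] jaw 83.96 toolx [ 0.001  0.001 -1.   ] q6 -0.93 f [-0.2  0.7 -0.2] op 0.432
```

View pics/w5.png

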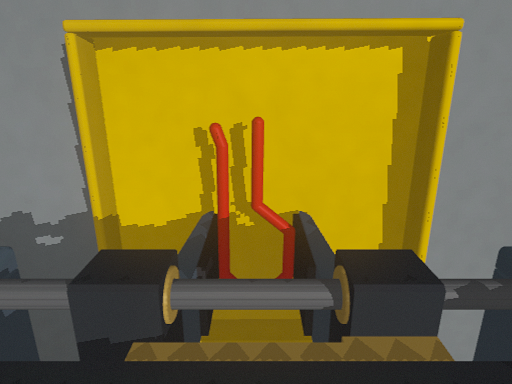

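The clip is inside the yellow tray, aligned with its sides. I'll lower 2 mm and release.

Call:
play_rows:
  deltas:
    - {"jaw":0.35,"tx":0,"ty":0,"tz":-2,"rx":0,"ry":0,"rz":0}
    - {"jaw":0.35,"tx":0,"ty":0,"tz":-2,"rx":0,"ry":0,"rz":0}
    - {"jaw":0.7,"tx":0,"ty":0,"tz":-2,"rx":0,"ry":0,"rz":0}
    - {"jaw":0.7,"tx":0,"ty":0,"tz":-2,"rx":0,"ry":0,"rz":0}
    - {"jaw":0.7,"tx":0,"ty":0,"tz":-2,"rx":0,"ry":0,"rz":0}
    - {"jaw":0.7,"tx":0,"ty":0,"tz":-2,"rx":0,"ry":0,"rz":0}
    - {"jaw":0.7,"tx":0,"ty":0,"tz":10,"rx":0,"ry":0,"rz":0}
    - {"jaw":0.7,"tx":0,"ty":0,"tz":40,"rx":0,"ry":0,"rz":0}
    - {"jaw":0.7,"tx":0,"ty":0,"tz":80,"rx":0,"ry":0,"rz":0}
    - {"jaw":0.7,"tx":0,"ty":0,"tz":120,"rx":0,"ry":0,"rz":0}
    - {"jaw":0.7,"tx":0,"ty":0,"tz":120,"rx":0,"ry":0,"rz":0}

```text
t: 6.72
position: [0.5268, 0.3801, 0.1376]
tool_rot: [-0.932, 1.56, 0.533]
wrist_force: [2.1, 1.7, 0.5]
opening: 0.697
```

```bash
python3 w.py w6
```

```text
t 6.7167 pos [526.8 380.1 137.6] jaw 83.97 toolx [ 0.01   0.006 -1.   ] q6 -0.93 f [2.1 1.7 0.5] op 0.697
```

View pics/w6.png

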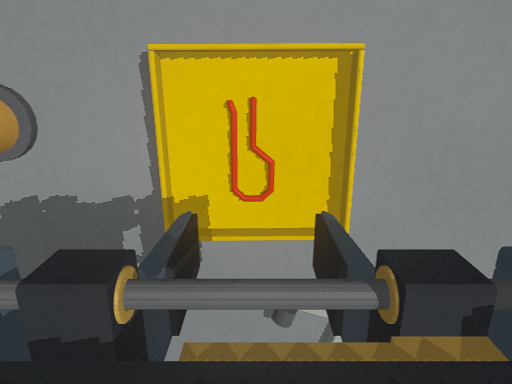

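The clip lies flat in the yellow tray. Next is collar_a at (453, 157).

Call:
play_rows:
  deltas:
    - {"jaw":1,"tx":-71,"ty":-221.7,"tz":0,"rx":0,"ry":0,"rz":0}
    - {"jaw":1,"tx":-71,"ty":-221.7,"tz":0,"rx":0,"ry":0,"rz":0}
    - {"jaw":1,"tx":-71,"ty":-221.7,"tz":0,"rx":0,"ry":0,"rz":0}
    - {"jaw":1,"tx":-71,"ty":-221.7,"tz":0,"rx":0,"ry":0,"rz":0}
    - {"jaw":1,"tx":-71,"ty":-221.7,"tz":0,"rx":0,"ry":0,"rz":0}
    - {"jaw":1,"tx":-71,"ty":-221.7,"tz":0,"rx":0,"ry":0,"rz":0}
    - {"jaw":1,"tx":-71,"ty":-221.7,"tz":0,"rx":0,"ry":0,"rz":0}
    - {"jaw":1,"tx":-71,"ty":-221.7,"tz":0,"rx":0,"ry":0,"rz":0}
    - {"jaw":1,"tx":-71,"ty":-221.7,"tz":0,"rx":0,"ry":0,"rz":0}
    - {"jaw":1,"tx":-71,"ty":-221.7,"tz":0,"rx":0,"ry":0,"rz":0}

```text
t: 7.6
position: [0.4531, 0.1572, 0.129]
tool_rot: [-1.07, 1.57, 0.396]
wrist_force: [-0.5, -0.2, 0.9]
opening: 1.002
```

```bash
python3 w.py w7
```

```text
t 7.6 pos [453.1 157.2 129. ] jaw 84.0 toolx [ 0.  0. -1.] q6 -1.26 f [-0.5 -0.2  0.9] op 1.002
```

View pics/w7.png

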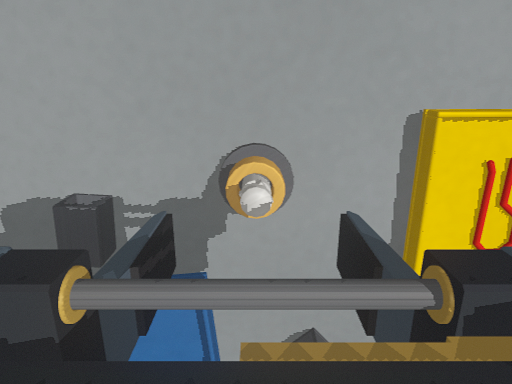

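The collar is centred between the fingers (column 256). I'll descend and grip.

Call:
play_rows:
  deltas:
    - {"jaw":1,"tx":0,"ty":0,"tz":-35,"rx":0,"ry":0,"rz":0}
    - {"jaw":1,"tx":0,"ty":0,"tz":-65,"rx":0,"ry":0,"rz":0}
    - {"jaw":1,"tx":0,"ty":0,"tz":-90,"rx":0,"ry":0,"rz":0}
    - {"jaw":1,"tx":0,"ty":0,"tz":-105,"rx":0,"ry":0,"rz":0}
    - {"jaw":1,"tx":0,"ty":0,"tz":-115,"rx":0,"ry":0,"rz":0}
    - {"jaw":1,"tx":0,"ty":0,"tz":-115,"rx":0,"ry":0,"rz":0}
    - {"jaw":1,"tx":0,"ty":0,"tz":-115,"rx":0,"ry":0,"rz":0}
    - {"jaw":0.6,"tx":0,"ty":0,"tz":-115,"rx":0,"ry":0,"rz":0}
    - {"jaw":0.6,"tx":0,"ty":0,"tz":-115,"rx":0,"ry":0,"rz":0}
    - {"jaw":0.6,"tx":0,"ty":0,"tz":-115,"rx":0,"ry":0,"rz":0}
    - {"jaw":0.45,"tx":0,"ty":0,"tz":-115,"rx":0,"ry":0,"rz":0}
    - {"jaw":0.45,"tx":0,"ty":0,"tz":-115,"rx":0,"ry":0,"rz":0}
    - {"jaw":0.45,"tx":0,"ty":0,"tz":-115,"rx":0,"ry":0,"rz":0}
    - {"jaw":0.45,"tx":0,"ty":0,"tz":-115,"rx":0,"ry":0,"rz":0}
    - {"jaw":0.45,"tx":0,"ty":0,"tz":-115,"rx":0,"ry":0,"rz":0}
  force: 25

```text
t: 8.9
position: [0.4527, 0.1565, 0.0141]
tool_rot: [-1.16, 1.571, 0.306]
wrist_force: [0.8, 0.2, 5.4]
opening: 0.547
```

```bash
python3 w.py w8
```

```text
t 8.9 pos [452.7 156.5  14.1] jaw 83.96 toolx [ 0.  0. -1.] q6 -1.26 f [0.8 0.2 5.4] op 0.547
```

View pics/w8.png

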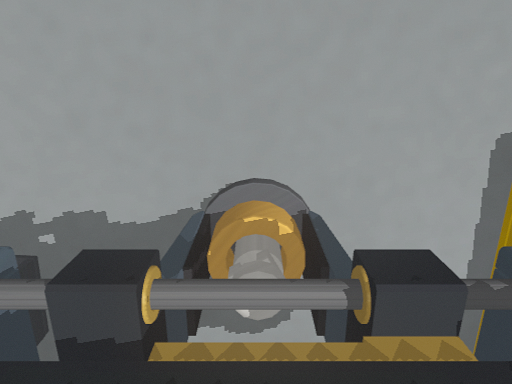

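Call:
play_rows:
  deltas:
    - {"jaw":0.45,"tx":0,"ty":0,"tz":10,"rx":0,"ry":0,"rz":0}
    - {"jaw":0.45,"tx":0,"ty":0,"tz":25,"rx":0,"ry":0,"rz":0}
    - {"jaw":0.45,"tx":0,"ty":0,"tz":45,"rx":0,"ry":0,"rz":0}
    - {"jaw":0.45,"tx":0,"ty":0,"tz":65,"rx":0,"ry":0,"rz":0}
    - {"jaw":0.45,"tx":0,"ty":0,"tz":85,"rx":0,"ry":0,"rz":0}
    - {"jaw":0.45,"tx":0,"ty":0,"tz":85,"rx":0,"ry":0,"rz":0}
    - {"jaw":0.45,"tx":16,"ty":-10,"tz":85,"rx":0,"ry":0,"rz":-7}
    - {"jaw":0.45,"tx":32,"ty":-20,"tz":85,"rx":0,"ry":0,"rz":-14}
    - {"jaw":0.45,"tx":48,"ty":-30,"tz":85,"rx":0,"ry":0,"rz":-21}
    - {"jaw":0.45,"tx":64,"ty":-40,"tz":85,"rx":0,"ry":0,"rz":-28}
    - {"jaw":0.45,"tx":80,"ty":-50,"tz":85,"rx":0,"ry":0,"rz":-35}
    - {"jaw":0.45,"tx":96,"ty":-60,"tz":85,"rx":0,"ry":0,"rz":-42}
    - {"jaw":0.45,"tx":112,"ty":-70,"tz":85,"rx":0,"ry":0,"rz":-49}
    - {"jaw":0.45,"tx":128,"ty":-80,"tz":85,"rx":0,"ry":0,"rz":-56}
    - {"jaw":0.45,"tx":144,"ty":-90,"tz":85,"rx":0,"ry":0,"rz":-63}
    - {"jaw":0.45,"tx":160,"ty":-100,"tz":85,"rx":0,"ry":0,"rz":-70}
    - {"jaw":0.45,"tx":176,"ty":-106.5,"tz":85,"rx":0,"ry":0,"rz":-77}
    - {"jaw":0.45,"tx":176,"ty":-106.5,"tz":85,"rx":0,"ry":0,"rz":-84}
    - {"jaw":0.45,"tx":176,"ty":-106.5,"tz":85,"rx":0,"ry":0,"rz":-84}
    - {"jaw":0.45,"tx":176,"ty":-106.5,"tz":85,"rx":0,"ry":0,"rz":-84}

```text
t: 10.62
position: [0.6278, 0.0499, 0.0979]
tool_rot: [3.108, 1.569, 3.111]
wrist_force: [0.1, -0.0, -2.0]
opening: 0.549
```

```bash
python3 w.py w9
```

```text
t 10.6167 pos [627.8  49.9  97.9] jaw 0.18 toolx [-0.002  0.    -1.   ] q6 -0.02 f [ 0.1 -0.  -2. ] op 0.549
```

View pics/w9.png

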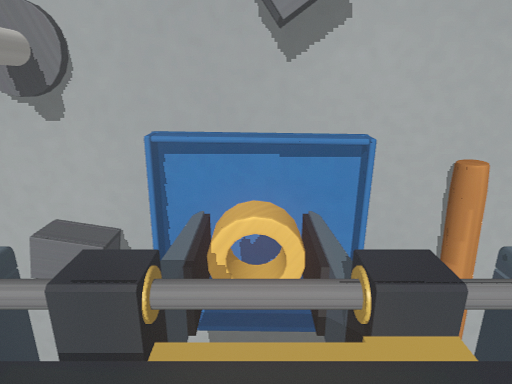

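Collar_a is off the pin and level in the grip, over the blue tray. I'll lower and release.

Call:
play_rows:
  deltas:
    - {"jaw":0.45,"tx":0,"ty":0,"tz":-30,"rx":0,"ry":0,"rz":0}
    - {"jaw":0.45,"tx":0,"ty":0,"tz":-55,"rx":0,"ry":0,"rz":0}
    - {"jaw":0.45,"tx":0,"ty":0,"tz":-72,"rx":0,"ry":0,"rz":0}
    - {"jaw":0.45,"tx":0,"ty":0,"tz":-82,"rx":0,"ry":0,"rz":0}
    - {"jaw":0.45,"tx":0,"ty":0,"tz":-86,"rx":0,"ry":0,"rz":0}
    - {"jaw":0.45,"tx":0,"ty":0,"tz":-88.5,"rx":0,"ry":0,"rz":0}
    - {"jaw":0.45,"tx":0,"ty":0,"tz":-88.5,"rx":0,"ry":0,"rz":0}
    - {"jaw":0.45,"tx":0,"ty":0,"tz":-88.5,"rx":0,"ry":0,"rz":0}
    - {"jaw":0.7,"tx":0,"ty":0,"tz":-88.5,"rx":0,"ry":0,"rz":0}
    - {"jaw":0.7,"tx":0,"ty":0,"tz":-88.5,"rx":0,"ry":0,"rz":0}
    - {"jaw":0.7,"tx":0,"ty":0,"tz":-88.5,"rx":0,"ry":0,"rz":0}
    - {"jaw":0.7,"tx":0,"ty":0,"tz":-75,"rx":0,"ry":0,"rz":0}
    - {"jaw":0.7,"tx":0,"ty":0,"tz":-40,"rx":0,"ry":0,"rz":0}
    - {"jaw":0.7,"tx":0,"ty":0,"tz":0,"rx":0,"ry":0,"rz":0}
    - {"jaw":0.7,"tx":0,"ty":0,"tz":20,"rx":0,"ry":0,"rz":0}
    - {"jaw":0.7,"tx":0,"ty":0,"tz":20,"rx":0,"ry":0,"rz":0}

```text
t: 12.0
position: [0.6313, 0.0499, 0.1244]
tool_rot: [-0.015, 1.563, -0.015]
wrist_force: [2.2, 0.8, -0.8]
opening: 0.703
```

```bash
python3 w.py w10
```

```text
t 12.0 pos [631.3  49.9 124.4] jaw -0.03 toolx [ 0.008 -0.    -1.   ] q6 -0.01 f [ 2.2  0.8 -0.8] op 0.703
```

View pics/w10.png

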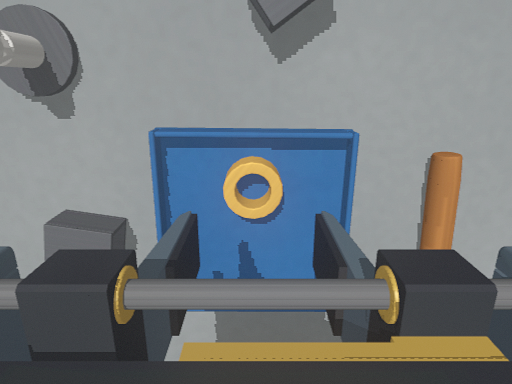

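Collar_a lies flat at (252,187) in the blue tray. Next, hover over collar_b.

Call:
play_rows:
  deltas:
    - {"jaw":1,"tx":-153,"ty":-205,"tz":0,"rx":0,"ry":0,"rz":0}
    - {"jaw":1,"tx":-153,"ty":-205,"tz":0,"rx":0,"ry":0,"rz":0}
    - {"jaw":1,"tx":-153,"ty":-205,"tz":0,"rx":0,"ry":0,"rz":0}
    - {"jaw":1,"tx":-153,"ty":-205,"tz":0,"rx":0,"ry":0,"rz":0}
    - {"jaw":1,"tx":-153,"ty":-205,"tz":0,"rx":0,"ry":0,"rz":0}
    - {"jaw":1,"tx":-153,"ty":-205,"tz":0,"rx":0,"ry":0,"rz":0}
    - {"jaw":1,"tx":-153,"ty":-205,"tz":0,"rx":0,"ry":0,"rz":0}
    - {"jaw":1,"tx":-153,"ty":-205,"tz":0,"rx":0,"ry":0,"rz":0}
    - {"jaw":1,"tx":-153,"ty":-205,"tz":0,"rx":0,"ry":0,"rz":0}
    - {"jaw":1,"tx":-153,"ty":-205,"tz":0,"rx":0,"ry":0,"rz":0}

```text
t: 12.88
position: [0.476, -0.1544, 0.1186]
tool_rot: [2.216, 1.57, 2.216]
wrist_force: [-0.1, -0.4, -0.8]
opening: 0.993
```

```bash
python3 w.py w11
cat > objw.py <<'E'
import sys
from h import *
d=np.load(sys.argv[1]+".npz"); zt=float(sys.argv[2]); C=cloud(d)
m=abs(C[...,2]-zt)<.005; m[int(sys.argv[3]):]=0
n,l,st,ce=cv2.connectedComponentsWithStats(m.astype(np.uint8))
for i in range(1,n):
    if st[i,4]>150: print(st[i],(C[l==i].mean(0)*1000).round(1),rect(l==i,d,zt))
E
python3 objw.py w11 .025 245
```

```text
t 12.8833 pos [ 476.  -154.4  118.6] jaw -0.0 toolx [-0.  0. -1.] q6 -0.43 f [-0.1 -0.4 -0.8] op 0.993
[226   0  72  13 206] [480.  -19.2  25. ] ((479.27374267578125, -19.021291732788086), (2.2182421684265137, 50.2197380065918), 80.87589263916016)
[ 345    0  167   88 1776] [583.5 -60.8  23.9] ((604.1516723632812, -45.220176696777344), (57.59139633178711, 125.35697937011719), 89.3636245727539)
[ 226  161   60   58 1770] [ 474.6 -155.3   24. ] ((474.82330322265625, -155.40167236328125), (49.12211990356445, 48.59052658081055), 89.96992492675781)
```

View pics/w11.png

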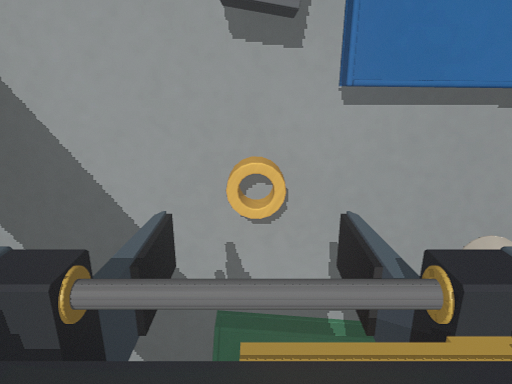

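Collar_b is at (256,188), which measures (474.8, -155.4). I'll descend and grip.

Call:
play_rows:
  deltas:
    - {"jaw":1,"tx":-1.2,"ty":-1,"tz":-35,"rx":0,"ry":0,"rz":0}
    - {"jaw":1,"tx":-1.2,"ty":-1,"tz":-70,"rx":0,"ry":0,"rz":0}
    - {"jaw":1,"tx":-1.2,"ty":-1,"tz":-95,"rx":0,"ry":0,"rz":0}
    - {"jaw":1,"tx":-1.2,"ty":-1,"tz":-108,"rx":0,"ry":0,"rz":0}
    - {"jaw":1,"tx":-1.2,"ty":-1,"tz":-114,"rx":0,"ry":0,"rz":0}
    - {"jaw":1,"tx":-1.2,"ty":-1,"tz":-114,"rx":0,"ry":0,"rz":0}
    - {"jaw":0.6,"tx":-1.2,"ty":-1,"tz":-114,"rx":0,"ry":0,"rz":0}
    - {"jaw":0.6,"tx":-1.2,"ty":-1,"tz":-114,"rx":0,"ry":0,"rz":0}
    - {"jaw":0.6,"tx":-1.2,"ty":-1,"tz":-114,"rx":0,"ry":0,"rz":0}
    - {"jaw":0.45,"tx":-1.2,"ty":-1,"tz":-114,"rx":0,"ry":0,"rz":0}
    - {"jaw":0.45,"tx":-1.2,"ty":-1,"tz":-114,"rx":0,"ry":0,"rz":0}
    - {"jaw":0.45,"tx":-1.2,"ty":-1,"tz":-114,"rx":0,"ry":0,"rz":0}
    - {"jaw":0.45,"tx":-1.2,"ty":-1,"tz":-114,"rx":0,"ry":0,"rz":0}
    - {"jaw":0.45,"tx":-1.2,"ty":-1,"tz":-114,"rx":0,"ry":0,"rz":0}
  force: 25

```text
t: 14.1
position: [0.4746, -0.1562, 0.0052]
tool_rot: [-0.374, 1.57, -0.375]
wrist_force: [-0.7, 0.2, 6.4]
opening: 0.548
```

Call:
play_rows:
  deltas:
    - {"jaw":0.45,"tx":0,"ty":0,"tz":20,"rx":0,"ry":0,"rz":0}
    - {"jaw":0.45,"tx":0,"ty":0,"tz":55,"rx":0,"ry":0,"rz":0}
    - {"jaw":0.45,"tx":0,"ty":0,"tz":90,"rx":0,"ry":0,"rz":0}
    - {"jaw":0.45,"tx":22,"ty":18,"tz":90,"rx":0,"ry":0,"rz":0}
    - {"jaw":0.45,"tx":44,"ty":37,"tz":90,"rx":0,"ry":0,"rz":0}
    - {"jaw":0.45,"tx":66,"ty":55,"tz":90,"rx":0,"ry":0,"rz":0}
    - {"jaw":0.45,"tx":88,"ty":73,"tz":90,"rx":0,"ry":0,"rz":0}
    - {"jaw":0.45,"tx":110,"ty":91,"tz":90,"rx":0,"ry":0,"rz":0}
    - {"jaw":0.45,"tx":132,"ty":110,"tz":90,"rx":0,"ry":0,"rz":0}
    - {"jaw":0.45,"tx":154,"ty":128,"tz":90,"rx":0,"ry":0,"rz":0}
    - {"jaw":0.45,"tx":154,"ty":128,"tz":90,"rx":0,"ry":0,"rz":0}
    - {"jaw":0.45,"tx":154,"ty":128,"tz":90,"rx":0,"ry":0,"rz":0}
    - {"jaw":0.45,"tx":154,"ty":128,"tz":90,"rx":0,"ry":0,"rz":0}

```text
t: 15.18
position: [0.6276, -0.0281, 0.0945]
tool_rot: [-3.14, 1.569, -3.141]
wrist_force: [-0.8, -0.8, -0.5]
opening: 0.544
```

```bash
python3 w.py w12
```

```text
t 15.1833 pos [627.6 -28.1  94.5] jaw -0.02 toolx [-0.001 -0.    -1.   ] q6 -0.14 f [-0.8 -0.8 -0.5] op 0.544
```

View pics/w12.png

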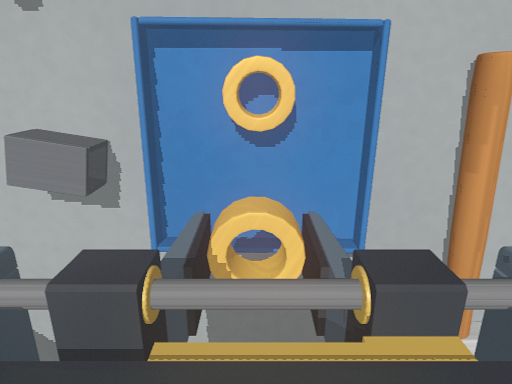

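Collar_b hangs level, clear of collar_a at (258,94). I'll lower and release.

Call:
play_rows:
  deltas:
    - {"jaw":0.45,"tx":0,"ty":0,"tz":-30,"rx":0,"ry":0,"rz":0}
    - {"jaw":0.45,"tx":0,"ty":0,"tz":-55,"rx":0,"ry":0,"rz":0}
    - {"jaw":0.45,"tx":0,"ty":0,"tz":-70,"rx":0,"ry":0,"rz":0}
    - {"jaw":0.45,"tx":0,"ty":0,"tz":-79,"rx":0,"ry":0,"rz":0}
    - {"jaw":0.45,"tx":0,"ty":0,"tz":-82,"rx":0,"ry":0,"rz":0}
    - {"jaw":0.45,"tx":0,"ty":0,"tz":-84,"rx":0,"ry":0,"rz":0}
    - {"jaw":0.45,"tx":0,"ty":0,"tz":-84,"rx":0,"ry":0,"rz":0}
    - {"jaw":0.45,"tx":0,"ty":0,"tz":-84,"rx":0,"ry":0,"rz":0}
    - {"jaw":0.7,"tx":0,"ty":0,"tz":-84,"rx":0,"ry":0,"rz":0}
    - {"jaw":0.7,"tx":0,"ty":0,"tz":-84,"rx":0,"ry":0,"rz":0}
    - {"jaw":0.7,"tx":0,"ty":0,"tz":-84,"rx":0,"ry":0,"rz":0}
    - {"jaw":0.7,"tx":0,"ty":0,"tz":-70,"rx":0,"ry":0,"rz":0}
    - {"jaw":0.7,"tx":0,"ty":0,"tz":-35,"rx":0,"ry":0,"rz":0}
    - {"jaw":0.7,"tx":0,"ty":0,"tz":5,"rx":0,"ry":0,"rz":0}
    - {"jaw":0.7,"tx":0,"ty":0,"tz":35,"rx":0,"ry":0,"rz":0}
    - {"jaw":0.7,"tx":0,"ty":0,"tz":35,"rx":0,"ry":0,"rz":0}

```text
t: 16.57
position: [0.6316, -0.0284, 0.1366]
tool_rot: [-0.138, 1.561, -0.139]
wrist_force: [0.7, 0.1, 0.4]
opening: 0.703
```

```bash
python3 w.py w13; python3 objw.py w13 .036 245
```

```text
t 16.5667 pos [631.6 -28.4 136.6] jaw -0.03 toolx [ 0.009 -0.001 -1.   ] q6 -0.14 f [0.7 0.1 0.4] op 0.703
[  33  127   74   54 3127] [4.799e+02 1.000e-01 3.520e+01] ((480.72662353515625, -0.009401321411132812), (36.94419860839844, 57.44578552246094), 80.8048095703125)
```

View pics/w13.png

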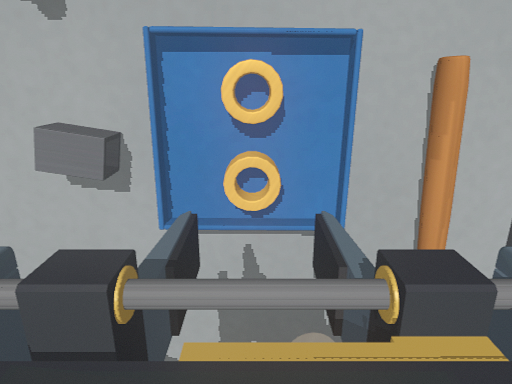

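Both collars are flat in the blue tray at (252,91) and (252,181). Next is the tube at (480,0).

Call:
play_rows:
  deltas:
    - {"jaw":1,"tx":-149,"ty":28,"tz":0,"rx":0,"ry":0,"rz":81}
    - {"jaw":1,"tx":-149,"ty":28,"tz":0,"rx":0,"ry":0,"rz":81}
    - {"jaw":1,"tx":-149,"ty":28,"tz":0,"rx":0,"ry":0,"rz":81}
    - {"jaw":1,"tx":-149,"ty":28,"tz":0,"rx":0,"ry":0,"rz":81}
    - {"jaw":1,"tx":-149,"ty":28,"tz":0,"rx":0,"ry":0,"rz":81}
    - {"jaw":1,"tx":-149,"ty":28,"tz":0,"rx":0,"ry":0,"rz":81}
    - {"jaw":1,"tx":-149,"ty":28,"tz":0,"rx":0,"ry":0,"rz":81}
    - {"jaw":1,"tx":-149,"ty":28,"tz":0,"rx":0,"ry":0,"rz":81}
    - {"jaw":1,"tx":-149,"ty":28,"tz":0,"rx":0,"ry":0,"rz":81}
    - {"jaw":1,"tx":-149,"ty":28,"tz":0,"rx":0,"ry":0,"rz":81}
    - {"jaw":1,"tx":-149,"ty":28,"tz":0,"rx":0,"ry":0,"rz":81}
    - {"jaw":1,"tx":-149,"ty":28,"tz":0,"rx":0,"ry":0,"rz":81}
    - {"jaw":1,"tx":-149,"ty":28,"tz":0,"rx":0,"ry":0,"rz":81}
    - {"jaw":1,"tx":-149,"ty":28,"tz":0,"rx":0,"ry":0,"rz":81}

```text
t: 17.78
position: [0.479, 0.0, 0.1295]
tool_rot: [1.627, 1.57, 3.038]
wrist_force: [0.2, -0.2, 0.4]
opening: 0.997
```

```bash
python3 w.py w14; python3 objw.py w14 .036 245
```

```text
t 17.7833 pos [479.    0.  129.5] jaw 80.86 toolx [-0.001  0.    -1.   ] q6 -1.54 f [ 0.2 -0.2  0.4] op 0.997
[431 113  23  31 200] [449.7 147.5  36. ] ((450.63787841796875, 148.53118896484375), (13.224120140075684, 23.59522247314453), 71.29476165771484)
[ 233  156   45   66 2833] [477.9  -0.9  35.3] ((478.1254577636719, -0.9075469970703125), (35.78303909301758, 55.921783447265625), 80.7710189819336)
```

View pics/w14.png

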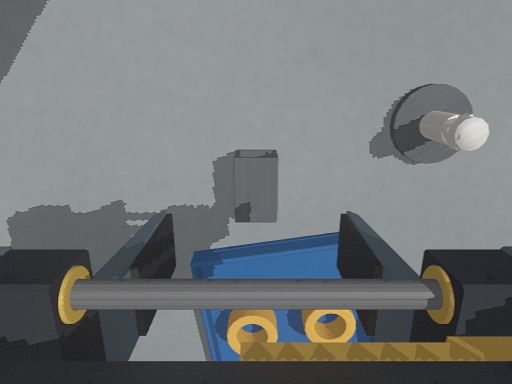

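The tube is square to the jaws at (255,186). I'll descend and grip.

Call:
play_rows:
  deltas:
    - {"jaw":1,"tx":0,"ty":-0.5,"tz":-35,"rx":0,"ry":0,"rz":0}
    - {"jaw":1,"tx":0,"ty":-0.5,"tz":-70,"rx":0,"ry":0,"rz":0}
    - {"jaw":1,"tx":0,"ty":-0.5,"tz":-100,"rx":0,"ry":0,"rz":0}
    - {"jaw":1,"tx":0,"ty":-0.5,"tz":-118,"rx":0,"ry":0,"rz":0}
    - {"jaw":1,"tx":0,"ty":-0.5,"tz":-124.5,"rx":0,"ry":0,"rz":0}
    - {"jaw":1,"tx":0,"ty":-0.5,"tz":-124.5,"rx":0,"ry":0,"rz":0}
    - {"jaw":0.5,"tx":0,"ty":-0.5,"tz":-124.5,"rx":0,"ry":0,"rz":0}
    - {"jaw":0.5,"tx":0,"ty":-0.5,"tz":-124.5,"rx":0,"ry":0,"rz":0}
    - {"jaw":0.5,"tx":0,"ty":-0.5,"tz":-124.5,"rx":0,"ry":0,"rz":0}
    - {"jaw":0.3,"tx":0,"ty":-0.5,"tz":-124.5,"rx":0,"ry":0,"rz":0}
    - {"jaw":0.3,"tx":0,"ty":-0.5,"tz":-124.5,"rx":0,"ry":0,"rz":0}
    - {"jaw":0.3,"tx":0,"ty":-0.5,"tz":-124.5,"rx":0,"ry":0,"rz":0}
    - {"jaw":0.3,"tx":0,"ty":-0.5,"tz":-124.5,"rx":0,"ry":0,"rz":0}
    - {"jaw":0.3,"tx":0,"ty":-0.5,"tz":-124.5,"rx":0,"ry":0,"rz":0}
    - {"jaw":0.3,"tx":0,"ty":-0.5,"tz":-124.5,"rx":0,"ry":0,"rz":0}
  force: 25

```text
t: 19.08
position: [0.4794, -0.0005, 0.0055]
tool_rot: [1.472, 1.571, 2.885]
wrist_force: [-0.4, -1.1, 3.3]
opening: 0.394
```

Call:
play_rows:
  deltas:
    - {"jaw":0.3,"tx":0,"ty":0,"tz":20,"rx":0,"ry":0,"rz":0}
    - {"jaw":0.3,"tx":0,"ty":0,"tz":55,"rx":0,"ry":0,"rz":0}
    - {"jaw":0.3,"tx":0,"ty":0,"tz":90,"rx":0,"ry":0,"rz":0}
    - {"jaw":0.3,"tx":2,"ty":-30,"tz":90,"rx":0,"ry":0,"rz":-6}
    - {"jaw":0.3,"tx":4,"ty":-60,"tz":90,"rx":0,"ry":0,"rz":-12}
    - {"jaw":0.3,"tx":6,"ty":-90,"tz":90,"rx":0,"ry":0,"rz":-18}
    - {"jaw":0.3,"tx":9,"ty":-120,"tz":90,"rx":0,"ry":0,"rz":-24}
    - {"jaw":0.3,"tx":11,"ty":-150,"tz":90,"rx":0,"ry":0,"rz":-31}
    - {"jaw":0.3,"tx":14,"ty":-180,"tz":90,"rx":0,"ry":0,"rz":-37}
    - {"jaw":0.3,"tx":16,"ty":-210,"tz":90,"rx":0,"ry":0,"rz":-43}
    - {"jaw":0.3,"tx":18,"ty":-240,"tz":90,"rx":0,"ry":0,"rz":-49}
    - {"jaw":0.3,"tx":21,"ty":-270,"tz":90,"rx":0,"ry":0,"rz":-56}
    - {"jaw":0.3,"tx":23,"ty":-300,"tz":90,"rx":0,"ry":0,"rz":-62}
    - {"jaw":0.3,"tx":25,"ty":-330,"tz":90,"rx":0,"ry":0,"rz":-68}
    - {"jaw":0.3,"tx":28,"ty":-360,"tz":90,"rx":0,"ry":0,"rz":-74}
    - {"jaw":0.3,"tx":30,"ty":-390,"tz":90,"rx":0,"ry":0,"rz":-80}
    - {"jaw":0.3,"tx":32,"ty":-417,"tz":90,"rx":0,"ry":0,"rz":-86}
    - {"jaw":0.3,"tx":32,"ty":-417,"tz":90,"rx":0,"ry":0,"rz":-86}
    - {"jaw":0.3,"tx":32,"ty":-417,"tz":90,"rx":0,"ry":0,"rz":-86}
    - {"jaw":0.3,"tx":32,"ty":-417,"tz":90,"rx":0,"ry":0,"rz":-86}

```text
t: 20.75
position: [0.5109, -0.4168, 0.0949]
tool_rot: [2.339, 1.569, 2.252]
wrist_force: [0.4, 0.0, -0.8]
opening: 0.392
```

```bash
python3 w.py w15
```

```text
t 20.75 pos [ 510.9 -416.8   94.9] jaw -4.98 toolx [-0.001  0.001 -1.   ] q6 -0.69 f [ 0.4  0.  -0.8] op 0.392
```

View pics/w15.png

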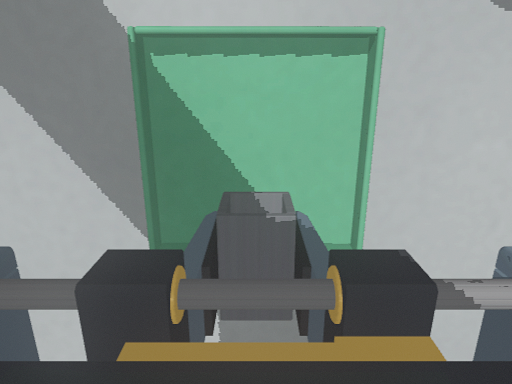

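The tube is level and aligned over the near half of the green tray. I'll lower and release.

Call:
play_rows:
  deltas:
    - {"jaw":0.3,"tx":0,"ty":0,"tz":-30,"rx":0,"ry":0,"rz":0}
    - {"jaw":0.3,"tx":0,"ty":0,"tz":-55,"rx":0,"ry":0,"rz":0}
    - {"jaw":0.3,"tx":0,"ty":0,"tz":-70,"rx":0,"ry":0,"rz":0}
    - {"jaw":0.3,"tx":0,"ty":0,"tz":-79,"rx":0,"ry":0,"rz":0}
    - {"jaw":0.3,"tx":0,"ty":0,"tz":-82,"rx":0,"ry":0,"rz":0}
    - {"jaw":0.3,"tx":0,"ty":0,"tz":-84,"rx":0,"ry":0,"rz":0}
    - {"jaw":0.3,"tx":0,"ty":0,"tz":-84,"rx":0,"ry":0,"rz":0}
    - {"jaw":0.3,"tx":0,"ty":0,"tz":-84,"rx":0,"ry":0,"rz":0}
    - {"jaw":0.6,"tx":0,"ty":0,"tz":-84,"rx":0,"ry":0,"rz":0}
    - {"jaw":0.6,"tx":0,"ty":0,"tz":-84,"rx":0,"ry":0,"rz":0}
    - {"jaw":0.6,"tx":0,"ty":0,"tz":-84,"rx":0,"ry":0,"rz":0}
    - {"jaw":0.6,"tx":0,"ty":0,"tz":-70,"rx":0,"ry":0,"rz":0}
    - {"jaw":0.6,"tx":0,"ty":0,"tz":-35,"rx":0,"ry":0,"rz":0}
    - {"jaw":0.6,"tx":0,"ty":0,"tz":5,"rx":0,"ry":0,"rz":0}
    - {"jaw":0.6,"tx":0,"ty":0,"tz":35,"rx":0,"ry":0,"rz":0}
    - {"jaw":0.6,"tx":0,"ty":0,"tz":35,"rx":0,"ry":0,"rz":0}

```text
t: 22.13
position: [0.5138, -0.4199, 0.1374]
tool_rot: [-0.688, 1.561, -0.776]
wrist_force: [0.6, 0.2, -0.0]
opening: 0.602
```

```bash
python3 w.py w16
```

```text
t 22.1333 pos [ 513.8 -419.9  137.4] jaw -5.03 toolx [ 0.007 -0.007 -1.   ] q6 -0.69 f [ 0.6  0.2 -0. ] op 0.602
```

View pics/w16.png

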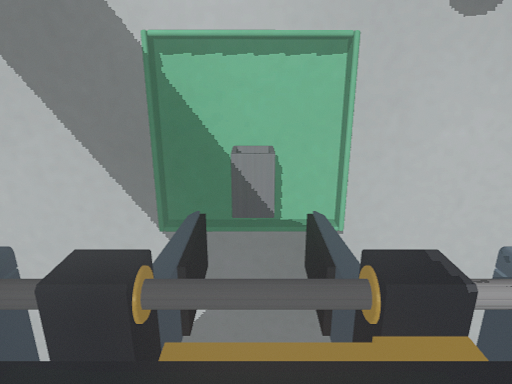

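The first tube lies flat in the green tray at (254,182). Now to the second tube.

Call:
play_rows:
  deltas:
    - {"jaw":1,"tx":144,"ty":619.5,"tz":20,"rx":0,"ry":0,"rz":-49.5}
    - {"jaw":1,"tx":144,"ty":619.5,"tz":20,"rx":0,"ry":0,"rz":-49.5}
    - {"jaw":1,"tx":144,"ty":619.5,"tz":20,"rx":0,"ry":0,"rz":-49.5}
    - {"jaw":1,"tx":144,"ty":619.5,"tz":20,"rx":0,"ry":0,"rz":-49.5}
    - {"jaw":1,"tx":144,"ty":619.5,"tz":20,"rx":0,"ry":0,"rz":-49.5}
    - {"jaw":1,"tx":144,"ty":619.5,"tz":20,"rx":0,"ry":0,"rz":-49.5}
    - {"jaw":1,"tx":144,"ty":619.5,"tz":20,"rx":0,"ry":0,"rz":-49.5}
    - {"jaw":1,"tx":144,"ty":619.5,"tz":20,"rx":0,"ry":0,"rz":-49.5}
    - {"jaw":1,"tx":144,"ty":619.5,"tz":20,"rx":0,"ry":0,"rz":-49.5}
    - {"jaw":1,"tx":144,"ty":619.5,"tz":20,"rx":0,"ry":0,"rz":-49.5}
    - {"jaw":1,"tx":144,"ty":619.5,"tz":20,"rx":0,"ry":0,"rz":-49.5}
    - {"jaw":1,"tx":144,"ty":619.5,"tz":20,"rx":0,"ry":0,"rz":-49.5}
    - {"jaw":1,"tx":144,"ty":619.5,"tz":20,"rx":0,"ry":0,"rz":-49.5}
    - {"jaw":1,"tx":144,"ty":619.5,"tz":20,"rx":0,"ry":0,"rz":-49.5}
    - {"jaw":1,"tx":144,"ty":619.5,"tz":20,"rx":0,"ry":0,"rz":-49.5}
    - {"jaw":1,"tx":144,"ty":619.5,"tz":20,"rx":0,"ry":0,"rz":-49.5}
    - {"jaw":1,"tx":144,"ty":619.5,"tz":20,"rx":0,"ry":0,"rz":-49.5}
    - {"jaw":1,"tx":144,"ty":619.5,"tz":20,"rx":0,"ry":0,"rz":-49.5}
    - {"jaw":1,"tx":144,"ty":619.5,"tz":20,"rx":0,"ry":0,"rz":-49.5}
    - {"jaw":1,"tx":144,"ty":619.5,"tz":20,"rx":0,"ry":0,"rz":-49.5}

```text
t: 23.85
position: [0.655, 0.2007, 0.15]
tool_rot: [-1.791, 1.57, -2.744]
wrist_force: [0.1, -0.4, -0.3]
opening: 1.001
```

```bash
python3 w.py w17; python3 objw.py w17 .036 245
```

```text
t 23.85 pos [655.  200.7 150. ] jaw -54.6 toolx [-0.001 -0.    -1.   ] q6 1.16 f [ 0.1 -0.4 -0.3] op 1.001
[ 235  147   42   63 2533] [656.5 202.8  35.3] ((656.3095092773438, 202.6655731201172), (56.49436950683594, 35.70828628540039), 35.19630432128906)
```

View pics/w17.png

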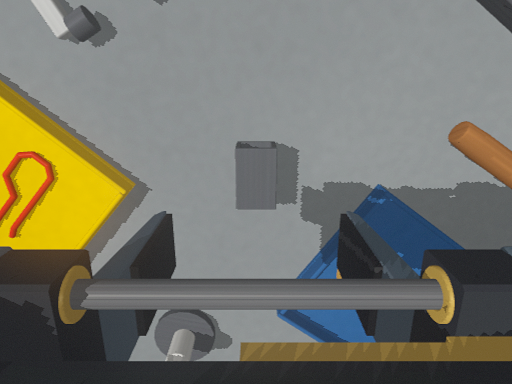

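The tube is centred at (256,175). I'll descend and grip.

Call:
play_rows:
  deltas:
    - {"jaw":1,"tx":1,"ty":0,"tz":-35,"rx":0,"ry":0,"rz":0}
    - {"jaw":1,"tx":1,"ty":0,"tz":-70,"rx":0,"ry":0,"rz":0}
    - {"jaw":1,"tx":1,"ty":0,"tz":-105,"rx":0,"ry":0,"rz":0}
    - {"jaw":1,"tx":1,"ty":0,"tz":-128,"rx":0,"ry":0,"rz":0}
    - {"jaw":1,"tx":1,"ty":0,"tz":-140,"rx":0,"ry":0,"rz":0}
    - {"jaw":1,"tx":1,"ty":0,"tz":-144,"rx":0,"ry":0,"rz":0}
    - {"jaw":1,"tx":1,"ty":0,"tz":-144,"rx":0,"ry":0,"rz":0}
    - {"jaw":0.5,"tx":1,"ty":0,"tz":-144,"rx":0,"ry":0,"rz":0}
    - {"jaw":0.5,"tx":1,"ty":0,"tz":-144,"rx":0,"ry":0,"rz":0}
    - {"jaw":0.5,"tx":1,"ty":0,"tz":-144,"rx":0,"ry":0,"rz":0}
    - {"jaw":0.3,"tx":1,"ty":0,"tz":-144,"rx":0,"ry":0,"rz":0}
    - {"jaw":0.3,"tx":1,"ty":0,"tz":-144,"rx":0,"ry":0,"rz":0}
    - {"jaw":0.3,"tx":1,"ty":0,"tz":-144,"rx":0,"ry":0,"rz":0}
    - {"jaw":0.3,"tx":1,"ty":0,"tz":-144,"rx":0,"ry":0,"rz":0}
    - {"jaw":0.3,"tx":1,"ty":0,"tz":-144,"rx":0,"ry":0,"rz":0}
    - {"jaw":0.3,"tx":1,"ty":0,"tz":-144,"rx":0,"ry":0,"rz":0}
  force: 25

```text
t: 25.23
position: [0.6564, 0.2019, 0.0065]
tool_rot: [0.237, 1.571, -0.714]
wrist_force: [0.2, 0.1, 1.5]
opening: 0.396
```

Call:
play_rows:
  deltas:
    - {"jaw":0.3,"tx":0,"ty":0,"tz":20,"rx":0,"ry":0,"rz":0}
    - {"jaw":0.3,"tx":0,"ty":0,"tz":55,"rx":0,"ry":0,"rz":0}
    - {"jaw":0.3,"tx":0,"ty":0,"tz":90,"rx":0,"ry":0,"rz":0}
    - {"jaw":0.3,"tx":-8,"ty":-33,"tz":100,"rx":0,"ry":0,"rz":3}
    - {"jaw":0.3,"tx":-17,"ty":-67,"tz":100,"rx":0,"ry":0,"rz":6}
    - {"jaw":0.3,"tx":-26,"ty":-101,"tz":100,"rx":0,"ry":0,"rz":9}
    - {"jaw":0.3,"tx":-34,"ty":-135,"tz":100,"rx":0,"ry":0,"rz":12}
    - {"jaw":0.3,"tx":-43,"ty":-169,"tz":100,"rx":0,"ry":0,"rz":15}
    - {"jaw":0.3,"tx":-52,"ty":-203,"tz":100,"rx":0,"ry":0,"rz":18}
    - {"jaw":0.3,"tx":-60,"ty":-237,"tz":100,"rx":0,"ry":0,"rz":21}
    - {"jaw":0.3,"tx":-69,"ty":-271,"tz":100,"rx":0,"ry":0,"rz":25}
    - {"jaw":0.3,"tx":-78,"ty":-305,"tz":100,"rx":0,"ry":0,"rz":28}
    - {"jaw":0.3,"tx":-86,"ty":-339,"tz":100,"rx":0,"ry":0,"rz":31}
    - {"jaw":0.3,"tx":-95,"ty":-373,"tz":100,"rx":0,"ry":0,"rz":34}
    - {"jaw":0.3,"tx":-104,"ty":-407,"tz":100,"rx":0,"ry":0,"rz":37}
    - {"jaw":0.3,"tx":-112,"ty":-441,"tz":100,"rx":0,"ry":0,"rz":40}
    - {"jaw":0.3,"tx":-121,"ty":-475,"tz":100,"rx":0,"ry":0,"rz":43}
    - {"jaw":0.3,"tx":-130,"ty":-509,"tz":100,"rx":0,"ry":0,"rz":46}
    - {"jaw":0.3,"tx":-138.5,"ty":-543.5,"tz":100,"rx":0,"ry":0,"rz":49.5}
    - {"jaw":0.3,"tx":-138.5,"ty":-543.5,"tz":100,"rx":0,"ry":0,"rz":49.5}

```text
t: 26.9
position: [0.5165, -0.3475, 0.1064]
tool_rot: [-1.213, 1.568, -1.3]
wrist_force: [-0.9, -0.8, -0.7]
opening: 0.391
```

Call:
play_rows:
  deltas:
    - {"jaw":0.3,"tx":0,"ty":0,"tz":0,"rx":0,"ry":0,"rz":0}
    - {"jaw":0.3,"tx":0,"ty":0,"tz":0,"rx":0,"ry":0,"rz":0}

```text
t: 27.07
position: [0.5176, -0.3412, 0.1062]
tool_rot: [2.253, 1.57, 2.164]
wrist_force: [-0.1, 0.2, -2.0]
opening: 0.395
```

```bash
python3 w.py w18
```

```text
t 27.0667 pos [ 517.6 -341.2  106.2] jaw -5.1 toolx [-0.     0.001 -1.   ] q6 -0.59 f [-0.1  0.2 -2. ] op 0.395
```

View pics/w18.png

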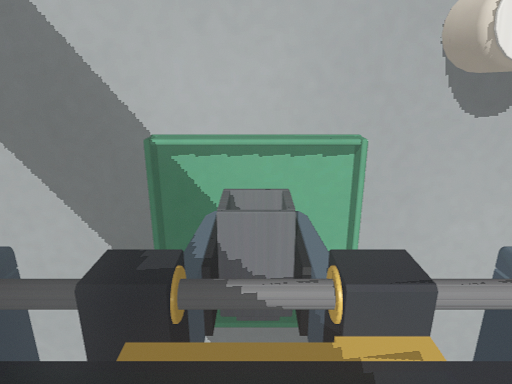

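It's over the far half of the green tray, level. I'll lower and release.

Call:
play_rows:
  deltas:
    - {"jaw":0.3,"tx":0,"ty":0,"tz":-35,"rx":0,"ry":0,"rz":0}
    - {"jaw":0.3,"tx":0,"ty":0,"tz":-62,"rx":0,"ry":0,"rz":0}
    - {"jaw":0.3,"tx":0,"ty":0,"tz":-80,"rx":0,"ry":0,"rz":0}
    - {"jaw":0.3,"tx":0,"ty":0,"tz":-89,"rx":0,"ry":0,"rz":0}
    - {"jaw":0.3,"tx":0,"ty":0,"tz":-92,"rx":0,"ry":0,"rz":0}
    - {"jaw":0.3,"tx":0,"ty":0,"tz":-94,"rx":0,"ry":0,"rz":0}
    - {"jaw":0.3,"tx":0,"ty":0,"tz":-94,"rx":0,"ry":0,"rz":0}
    - {"jaw":0.3,"tx":0,"ty":0,"tz":-94,"rx":0,"ry":0,"rz":0}
    - {"jaw":0.6,"tx":0,"ty":0,"tz":-94,"rx":0,"ry":0,"rz":0}
    - {"jaw":0.6,"tx":0,"ty":0,"tz":-94,"rx":0,"ry":0,"rz":0}
    - {"jaw":0.6,"tx":0,"ty":0,"tz":-94,"rx":0,"ry":0,"rz":0}
    - {"jaw":0.6,"tx":0,"ty":0,"tz":-80,"rx":0,"ry":0,"rz":0}
    - {"jaw":0.6,"tx":0,"ty":0,"tz":-45,"rx":0,"ry":0,"rz":0}
    - {"jaw":0.6,"tx":0,"ty":0,"tz":-5,"rx":0,"ry":0,"rz":0}
    - {"jaw":0.6,"tx":0,"ty":0,"tz":35,"rx":0,"ry":0,"rz":0}
    - {"jaw":0.6,"tx":0,"ty":0,"tz":75,"rx":0,"ry":0,"rz":0}
    - {"jaw":0.6,"tx":-60,"ty":0,"tz":95,"rx":0,"ry":0,"rz":0}
    - {"jaw":0.6,"tx":-100,"ty":40,"tz":95,"rx":0,"ry":0,"rz":0}
    - {"jaw":0.6,"tx":-100,"ty":80,"tz":95,"rx":0,"ry":0,"rz":0}
    - {"jaw":0.6,"tx":-100,"ty":110,"tz":95,"rx":0,"ry":0,"rz":0}

```text
t: 28.78
position: [0.4168, -0.2395, 0.202]
tool_rot: [-0.986, 1.57, -1.077]
wrist_force: [1.8, 0.8, -0.4]
opening: 0.601
```

Run:
```python
from h import *
s=arm.observe(); print(s["t"],s["position"])
for n in ["scene","top"]:
    d=imaging.get_image(n); C=cloud(d)
    cv2.imwrite(f"pics/{n}9.png",d["image"][:,:,::-1])
    if n=="top":
        for k,zt in (("collar",.030),("tube",.041)):
            m=(abs(C[...,2]-zt)<.004); q,l,st,ce=cv2.connectedComponentsWithStats(m.astype(np.uint8))
            for i in range(1,q):
                if 80<st[i,4]<800: print(k,st[i],(C[l==i].mean(0)*1000).round(1),[np.round(a,1) for a in rect(l==i,d,zt)])
        hsv=cv2.cvtColor(d["image"],cv2.COLOR_RGB2HSV).astype(int)
        m=((hsv[...,0]<=8)|(hsv[...,0]>=172))&(hsv[...,1]>140); m[:,160:]=0
        print("clip",C[m].mean(0),np.percentile(C[m][:,2],[5,50,95]),rect(m,d,.008))
```

```text
28.7833 [ 0.41679026 -0.23950046  0.20196624]
collar [234 182  20  21 191] [627.3  48.8  29.1] [array([626.8,  49. ]), array([46.7, 48.2]), np.float64(43.9)]
collar [265 182  20  20 187] [627.5 -27.3  29.3] [array([626.6, -26.6]), array([46. , 46.6]), np.float64(88.4)]
tube [398 225  21   7 101] [ 529.7 -335.3   40.1] [array([ 528.9, -337.3]), array([46.8, 13.6]), np.float64(84.1)]
clip [0.50638032 0.37589913 0.00930811] [0.00581021 0.00929013 0.01257846] ((503.67962646484375, 388.6094055175781), (19.184762954711914, 89.90913391113281), 86.1421890258789)
```

View pics/top9.png

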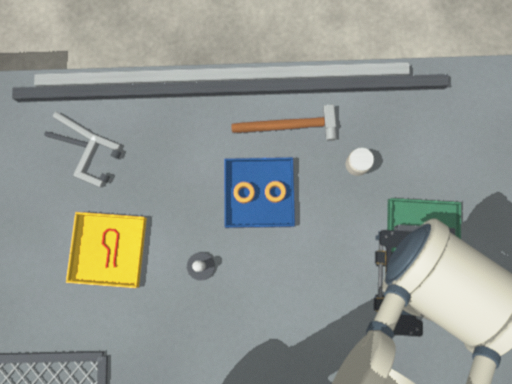

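View pics/scene9.png

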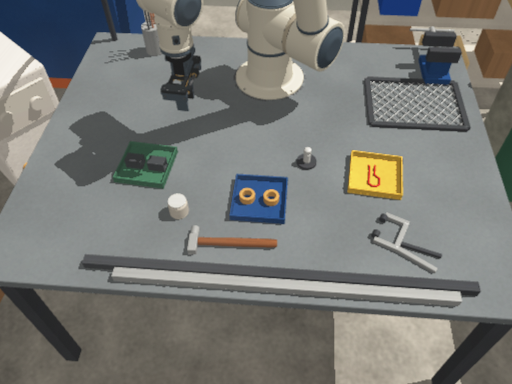

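Scene view: both tubes are in the green tray at (134,161) and (157,163), collars at (248,196) and (271,197), clip at (374,176), and the bystanders are unmoved. I'll move the arm off for a clear top view of the green tray.

Call:
play_rows:
  deltas:
    - {"jaw":0.6,"tx":-20,"ty":40,"tz":20,"rx":0,"ry":0,"rz":0}
    - {"jaw":0.6,"tx":-20,"ty":80,"tz":20,"rx":0,"ry":0,"rz":0}
    - {"jaw":0.6,"tx":-20,"ty":120,"tz":20,"rx":0,"ry":0,"rz":0}
    - {"jaw":0.6,"tx":-20,"ty":160,"tz":20,"rx":0,"ry":0,"rz":0}
    - {"jaw":0.6,"tx":-20,"ty":200,"tz":20,"rx":0,"ry":0,"rz":0}
    - {"jaw":0.6,"tx":-20,"ty":240,"tz":20,"rx":0,"ry":0,"rz":0}
    - {"jaw":0.6,"tx":-20,"ty":240,"tz":20,"rx":0,"ry":0,"rz":0}
    - {"jaw":0.6,"tx":-20,"ty":240,"tz":20,"rx":0,"ry":0,"rz":0}
    - {"jaw":0.6,"tx":-20,"ty":240,"tz":20,"rx":0,"ry":0,"rz":0}

```text
t: 29.63
position: [0.3996, 0.0001, 0.2215]
tool_rot: [-0.424, 1.57, -0.511]
wrist_force: [-0.3, -0.8, 0.2]
opening: 0.603
```

Run:
```python
from h import *
d=imaging.get_image("top"); C=cloud(d)
cv2.imwrite("pics/top10.png",d["image"][:,:,::-1])
m=(abs(C[...,2]-.041)<.004); q,l,st,ce=cv2.connectedComponentsWithStats(m.astype(np.uint8))
for i in range(1,q):
    if st[i,4]>80: print("tube",st[i],(C[l==i].mean(0)*1000).round(1),C[l==i][:,2].std()*1000,rect(l==i,d,.041))
```

```text
tube [397 225  25  17 335] [ 517.7 -340.6   40.2] 1.715326939354953 ((517.5945434570312, -339.0498352050781), (55.86289596557617, 35.92631149291992), 85.35584259033203)
tube [430 227  25  17 336] [ 510.8 -417.2   40.1] 1.77048894122443 ((510.94598388671875, -415.5627136230469), (55.64263153076172, 35.95661926269531), 84.8430404663086)
```

View pics/top10.png

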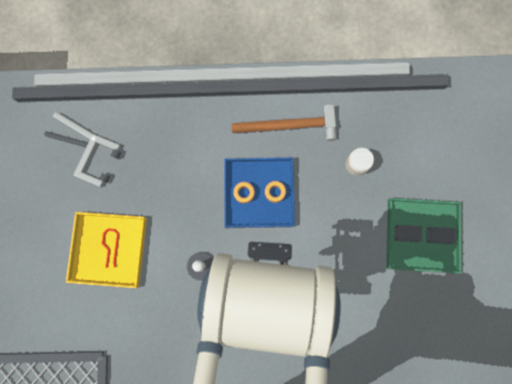

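All five pieces are flat in their trays: tubes at (408,233) and (440,235), collars at (244,192) and (275,192), clip at (110,248). I'm handing the job in.

```bash
python3 -c "
from station import workorder
print(workorder.finish_job())"
```

```text
the job is handed in; nothing more can be done
None
```

I cleared the bench and handed the job in at about 30 s of the 123 s allowed. I drew the clip sideways out of the pin first and put it in the yellow tray. Then I lifted collar_a off the pin and put it and collar_b in the blue tray, and put both tube offcuts in the green tray.

**Last checks, from the top camera:**

| Piece | Measured height | Height if flat on the tray floor |
|---|---|---|
| Clip wire, median | 9.3 mm | 8 mm (wire centre) to 11 mm (wire top) |
| Collar tops | 29.1 and 29.3 mm | 30 mm |
| Tube tops | 40.1 and 40.2 mm | 41 mm |

- **Spacing:** the two collars are separated in the blue tray, and so are the two tubes in the green tray. Nothing is stacked or leaning.
- **Bystanders:** the hammer, paste tin and clamp look unmoved in the before and after pictures.
- **Forces:** wrist force readings, taken at the end of each move, stayed under 7 N.

**Disagreements:**
- The scene camera placed objects about 4 mm away from where the top and wrist cameras did, so I used the wrist readings for the grasps.
- One early move call was refused because its rows left out the unused rotations. Nothing moved.

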